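Load the round blank and lock it in the die

ROBOT

A 7-joint arm with a two-finger parallel gripper is mounted at the origin on the work surface. World frame = base frame: x ahead of the robot, y to its left, z up, the work surface at z = 0. Lengths are in m, angles in rad, forces in N, time in s.
With the tool pointing down it reaches from about 0.35 to 0.9 m from the base axis. Payload 19.9 kg.
Tool frame: the origin (TCP) lies midway between the tips of the shut fingers; the grasp point (between the pads) lies 19 mm behind it (manip.grasp_offset is the distance from the TCP to the grasp point, in m); z points along the fingers, x is the direction in which the jaws open and shut, and the axes are right-handed (so a half turn about z gives the same grasp; the last joint's range is limited). The gripper opens to 94 mm and grips with 3 to 60 N. Pads are 16 mm wide; open, the fingers measure 119 mm over their backs; the gripper's body (75 mm by 177 mm) begins 78 mm behind the grasp point.
Start: joints at [1.198, 0.417, -0.01, 1.614, 0.005, 1.111, -0.053], TCP at [0.204, -0.591, 0.185] pointing down, gripper open.
Joint ranges: [-2.81, 2.81], [-0.39, 2.02], [-1.27, 1.25], [0.06, 2.57], [-1.19, 4.33], [0.19, 2], [-2.82, 2.82]. Speed limits (rad/s): [1.89, 1.89, 2.39, 2.39, 3.01, 3.01, 3.01].

INTERFACE

Orientations are given as a unit quaternion [w, x, y, z].
In Python, from workcell import telemetry, optics, manip, cut_out, landmark_of gives the robot as it stands.
- The arm moves only by the shell command python3 -m creep 'ROWS' [OPENING] [FORCE]. ROWS is JSON, a list of rows, each a list of 6 numbers: the shift along the tool's x, y, z in m, then the turn, a rotation vector about the tool's x, y, z in rad. A call has 1 to 20 rows; each row shifts and turns the commanded pose from where the row before left it, along the tool's axes as they then stand; what a row does not reach is not made up. A row lasts 1/10 s, in which the tool goes at most 50 mm and 8.59 degrees, less where a joint would pass 70% of its speed; a pose out of reach is approached as far as the arm can. A call is refused whole if a number of a shift passes 0.05 or a number of a turn 0.15, either way. A call with a gripper value outside its range is refused whole. OPENING is the finger opening in m, from 0 to 0.094, set as the call begins (- or left out, the last holds). The fingers move at their own pace and stop on an object; FORCE is the grip in N (left out, the last holds). Time passes only in rows, so rows that do not move let the fingers close. It gives the time, the measured TCP pose, the force and the opening at its end, in the units of the state.
- telemetry.observe(): the state, without advancing time (a new reading comes with each control period).
- optics.camera(name): name is "scene" or "top"; returns the picture (384x512x3 uint8, red, green, blue); there is no depth.
- optics.camera_model(name): a dict with "fov_y" (degrees; the focal length in pixels is half the picture's height over the tangent of half this angle, whatever the lens; pixels are square), "cx", "cy" (the principal point, pixels), "T" (4x4, takes a point from camera to world coordinates). Camera axes: x right, y down, z forward; pixel columns grow to the right and rows downward; lengths in m; the calibration is good to about 2 mm. A picture is of the moment at which its call begins. camera_model takes no time and is no camera call.
- manip.hand_in(): hands the job in, once; it reports no verdict.
Trained networks look in the newest picture that a camera, given by its name, has taken for a name from the list of things; names that differ only in an ending like _2 or _b are one class to them, and where a whole thing is asked for, a point or a joint stands for the part that bears it (a point fixed in the world has none). Each returns a list of dicts, best first, with "conf" (0 to 1); they miss things now and then, are a little off and sometimes report something else, mostly with a low value. They report only what shows in the picture. A call takes as long as a camera call. They do not tell look-alikes from the thing itself.
- cut_out(thing, camera): "mask" (384x512 bool, what is visible of it) and "box" ([centre column, centre row, width, height] in pixels, round what is visible of it).
- landmark_of(thing, camera): "position" ([column, row] in pixels: a listed point, or the origin of a listed thing).
The state is a dict: "clock": time; "q": joint angles; "joint_vel": joint speeds; "joint_efforts": joint torques, N m; "tcp_pos": TCP position; "tcp_rot": TCP orientation; "ft_force": force on the tool from outside, world axes, zero at the start; "ft_torque": the same for the moment, N m; "gripper_width": finger opening in m.
Only numpy, scipy, OpenCV 4.12 (cv2) and the standard library are available. Lean on these libraries where they do the work, as an engineer would, in place of code of your own. Each camera call takes 0.05 s, during which the arm holds its last target.

TASK

On the goldsmith's bench, lay the round brass blank flat in the round recess of the steel die, all the way down and let go of it, then slide the forked keeper plate, prongs first, under the two guide rails over the blank until it is fully home against the stops. Leave the square blank, the bottle, the tin and the hammer where they are.

Things in the scene. Friction and masses are not known exactly. Their poses are not given: they have to be found in the camera images.
- die: Fixed steel die block on the bench: x -120 to +75 mm, y -60 to +60 mm about its origin, flat top 25 mm above the bench. Origin: on the bench under the centre of its round recess. The keeper enters from the -x end towards +x; the top from x -120 to -20 mm is a bare landing for it.
- recess (a point): Centre of the floor of the round recess (68 mm diameter, 9 mm deep), 16 mm above the bench; axes as the die. The seated blank's origin lies here. An open finger groove along x, 32 mm wide, floor 12 mm above the bench, crosses the recess and leaves both ends of the block: fingers can hold the blank at its +x and -x sides while lowering it.
- rails (a point): Mouth of the keeper slot: on the die's top (25 mm above the bench), at x -20, y 0 mm of the die; axes as the die. Two dark rails run from here to 90 mm further in +x: inner walls at y +-46.3 mm, lips reaching in to y +-38 mm, slot under the lips 7 mm high, rail tops 37 mm above the bench. Stops for the prong tips stand 75.5 mm from the mouth, y 20 to 46 mm each side.
- home (a point): Point on the die's top (25 mm above the bench), at x -44, y 0 mm of the die; axes as the die. The keeper's origin lies here, with the same axes, when fully home.
- disc: Loose round brass blank, 64 mm diameter, 8 mm thick, lower edge bevelled 1.5 mm, about 0.2 kg, lying flat on the bench. Origin: centre of its underside, z up.
- keeper: Loose forked aluminium plate, about 0.2 kg, flat on the bench: 5 mm thick, 90 mm wide, x -31 to +99 mm. Origin: its underside, under the handle's centre; +x points to the prong tips. Solid to x +22 mm, then two prongs 23 mm wide, 44 mm apart, with round ends. Dark upright handle rib centred on the origin, 34 mm (x) by 12 mm (y), from 5 to 35 mm above the underside.
- tips (a point): On the keeper, midway between the ends of its two prongs, at the level of its underside: x +99 mm from its origin.
- square: Loose square brass blank, 56 x 56 x 8 mm, lying flat; not wanted. Origin: centre of its underside. It and the round blank change places.
- bottle: Small black bottle with white cap, 38 mm diameter, 85 mm tall, beyond the die. Origin: centre of its underside.
- tin: Low round aluminium tin, 64 mm diameter, 22 mm tall, beyond the die. Origin: centre of its underside.
- hammer: Hammer lying on the bench to the right, 240 mm long; handle to its -x. Origin: near the middle of its length, on the underside.
Things that resemble listed ones, but are neither listed nor needed, are in the scene too. Leave any pink or red look-alike of the keeper alone. There is more than one size of the die; the one meant has the size given above.

How it is judged:
By the outcome, as a careful person would: the job done as asked, in the order asked, and still so for the second after the job is handed in, with the robot touching nothing.
It also fails if it takes over 69 s, if anything falls off the work surface, if the arm or the gripper's body presses on something with over 40 N, if the wrist force passes 120 N, or if a joint passes its speed limit or range.

## Working session

There is one attempt and no reset: what is moved stays moved. The work goes in short steps, Python scripts to look and compute and a shell command to move; the robot and the scene stay as the last step left them, time stands still between calls to the robot, and variables do not carry over. Pictures are saved under pics/ and viewed, and the job is handed in when it is done.

```bash
mkdir -p pics; ls; cat > h.py <<'E'
import numpy as np, cv2
from workcell import telemetry, optics, manip, cut_out, landmark_of
def snap(cam,name):
    im=optics.camera(cam); cv2.imwrite('pics/'+name+'.png',cv2.cvtColor(im,cv2.COLOR_RGB2BGR)); return im
def ray(cam,px,z):
    m=optics.camera_model(cam);f=192/np.tan(np.radians(m['fov_y'])/2);T=np.array(m['T'])
    d=T[:3,:3]@np.array([(px[0]-m['cx'])/f,(px[1]-m['cy'])/f,1.]);o=T[:3,3]
    return o+d*(z-o[2])/d[2]
def proj(cam,p):
    m=optics.camera_model(cam);f=192/np.tan(np.radians(m['fov_y'])/2);T=np.array(m['T'])
    c=T[:3,:3].T@(np.array(p)-T[:3,3]); return np.array([f*c[0]/c[2]+m['cx'],f*c[1]/c[2]+m['cy']])
E
python3 - <<'E'
from h import *
for c in('scene','top'):
    snap(c,c+'0'); m=optics.camera_model(c); print(c,m)
for c in('scene','top'):
    for t in ['die','recess','rails','home','disc','keeper','tips','square','bottle','tin','hammer']:
        for r in landmark_of(t,c)[:3]:
            print(c,t,np.round(r['position']),round(r['conf'],2),np.round(ray(c,r['position'],0.0),3)[:2])
s=telemetry.observe();print(s['clock'],s['tcp_pos'],s['tcp_rot'],s['ft_force'])
E
```

```text
pics
scene {'fov_y': 43.07887466282241, 'cx': 256.7102554604125, 'cy': 189.95048431798355, 'T': array([[ 1.29655279e-02,  7.26399017e-01, -6.87150903e-01,
         1.49227000e+00],
       [ 9.99817949e-01, -1.90388449e-02, -1.26119426e-03,
        -4.16926320e-02],
       [-1.39986897e-02, -6.87009454e-01, -7.26513624e-01,
         1.08515237e+00],
       [ 0.00000000e+00,  0.00000000e+00,  0.00000000e+00,
         1.00000000e+00]])}
top {'fov_y': 49.14121619707929, 'cx': 255.19247345916477, 'cy': 189.31243790497857, 'T': array([[-0.02094482, -0.99411298,  0.10630474,  0.38900454],
       [-0.99975955,  0.02151619,  0.00423058, -0.02056411],
       [-0.00649294, -0.10619057, -0.9943246 ,  1.29538642],
       [ 0.        ,  0.        ,  0.        ,  1.        ]])}
scene die [355. 140.] 0.96 [0.24  0.294]
scene die [296. 222.] 0.8 [0.595 0.069]
scene recess [300. 218.] 0.92 [0.581 0.082]
scene recess [356. 136.] 0.91 [0.221 0.3  ]
scene rails [296. 212.] 0.79 [0.556 0.071]
scene rails [357. 127.] 0.72 [0.175 0.309]
scene home [294. 207.] 0.75 [0.537 0.066]
scene home [348. 121.] 0.56 [
[... 891 characters left out ...]
0.175 0.282]
top home [232. 180.] 0.61 [0.559 0.057]
top home [149. 164.] 0.18 [0.614 0.315]
top disc [150. 161.] 0.79 [0.624 0.312]
top keeper [310. 189.] 0.91 [ 0.524 -0.184]
top keeper [363. 205.] 0.89 [ 0.471 -0.347]
top tips [364. 172.] 0.85 [ 0.573 -0.355]
top tips [299. 164.] 0.74 [ 0.603 -0.152]
top tips [348. 273.] 0.6 [ 0.267 -0.29 ]
top square [158. 215.] 0.91 [0.453 0.287]
top bottle [183. 123.] 0.55 [0.744 0.208]
top bottle [232. 180.] 0.31 [0.559 0.055]
top tin [256. 113.] 0.57 [ 0.77  -0.024]
top hammer [371. 151.] 0.91 [ 0.64 -0.38]
1.2 [ 0.20359919 -0.59090559  0.18503643] [-1.95041674e-06  8.14162446e-01 -5.80637160e-01 -7.49212260e-06] [-0.37004044  0.45885162 -0.727628  ]
```

View pics/scene0.png

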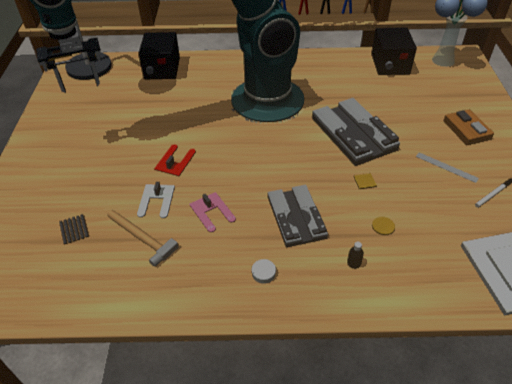

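View pics/top0.png

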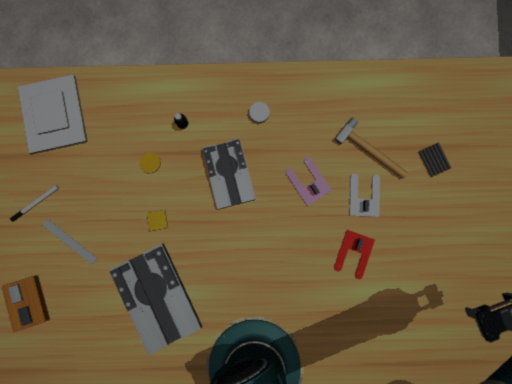

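```bash
python3 - <<'E'
import cv2
a=cv2.imread('pics/top0.png')
cv2.imwrite('pics/crop_top.png',cv2.resize(a[100:310,130:390],None,fx=3,fy=2.85,interpolation=cv2.INTER_CUBIC)[:600,:800])
E
```

```text
(no output)
```

View pics/crop_top.png

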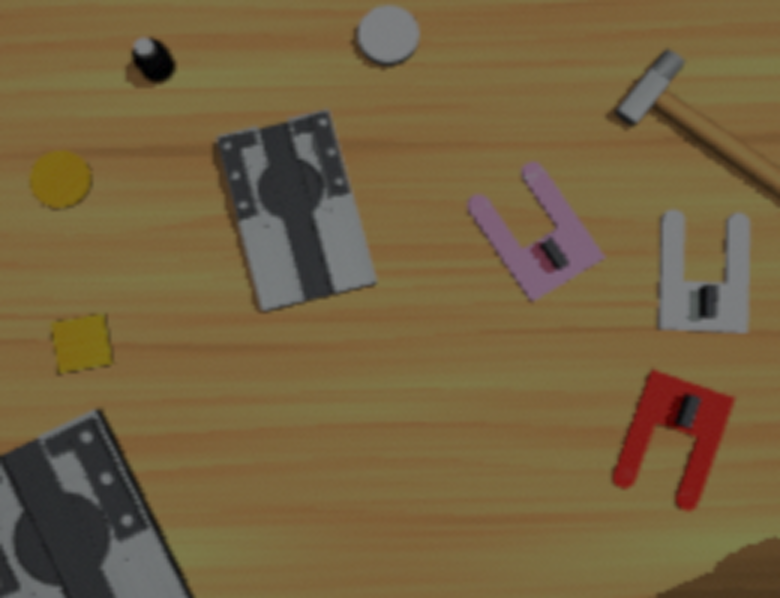

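The big die (156,290) and the small die (226,166) are both candidates, so I'll check size. For the keeper, the silver plate at (363,205) fits: it is aluminium, while pink (310,189) and red (355,255) are look-alikes. The disc is the round brass piece at (150,161) and the square is at (158,218). Next I'll measure sizes and fit poses.

```bash
python3 - <<'E'
from h import *
a=cv2.imread('pics/top0.png');b=cv2.imread('pics/scene0.png')
def up(im,x,y,w,h,s): return cv2.resize(im[y:y+h,x:x+w],(w*s,h*s),interpolation=cv2.INTER_CUBIC)
A=up(a,190,130,75,85,5);B=up(b,258,178,80,75,5)
C=up(a,340,165,50,60,5);D=up(b,125,175,60,50,5)
H=np.zeros((600,800,3),np.uint8)
for im,(x,y) in((A,(0,0)),(B,(400,0)),):
    H[y:y+im.shape[0],x:x+im.shape[1]]=im[:600-y]
C=up(a,340,165,50,60,3);D=up(b,125,175,60,50,3)
H[427:427+173,0:150]=C[:173];H[427:577,160:340]=D
for i,(im,x,y,w,h) in enumerate(((a,190,130,75,85),(b,258,178,80,75))):
    s=cv2.cvtColor(up(im,x,y,w,h,2),cv2.COLOR_BGR2HSV)[...,1]
    H[427:427+s.shape[0],420+i*180:420+i*180+s.shape[1]]=s[...,None]
cv2.imwrite('pics/crops1.png',H)
# die sizes
for nm,cs in(('small',[(203,149),(239,140),(255,200),(218,208)]),('big',[(111,271),(163,245),(201,326),(151,352)])):
    P=[ray('top',c,.025)[:2] for c in cs]; print(nm,[round(float(np.linalg.norm(P[i]-P[(i+1)%4])),3) for i in range(4)])
E
```

```text
small [0.114, 0.192, 0.115, 0.188]
big [0.172, 0.264, 0.163, 0.265]
```

View pics/crops1.png

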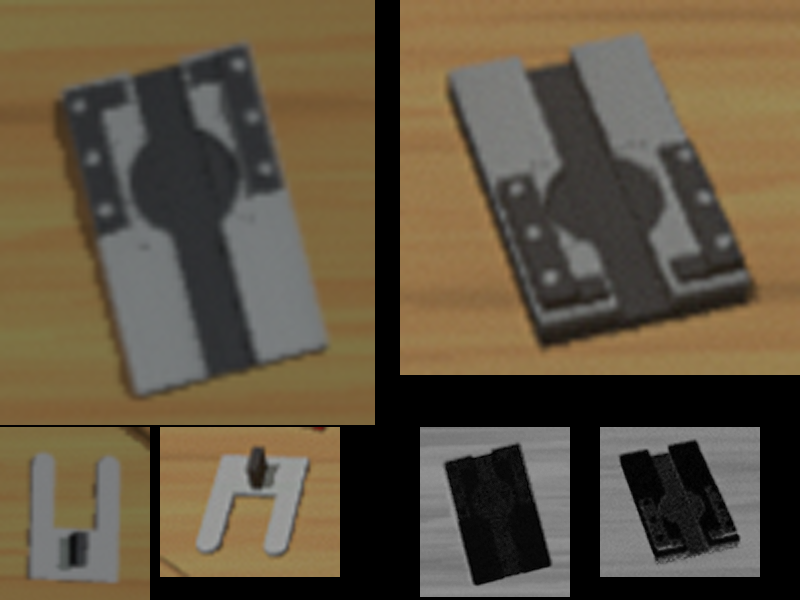

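Edge lengths of 115x190 mm show the small die (226,166) is the one meant; the other is 170x265. The crop also shows that its rails are at the +x end, pointing away from the robot. Next comes the sub-pixel pose fit by silhouettes.

```bash
cat > fit.py <<'E'
from h import *
from scipy.optimize import minimize
SS=8
def box(x0,x1,y0,y1,z0,z1): return np.array([[x,y,z] for x in(x0,x1) for y in(y0,y1) for z in(z0,z1)])/1000
def cyl(x,y,r,z0,z1,n=48):
    t=np.linspace(0,2*np.pi,n,endpoint=False); c=np.c_[x+r*np.cos(t),y+r*np.sin(t)]
    return np.vstack([np.c_[c,0*t+z0],np.c_[c,0*t+z1]])/1000
PARTS={'die':[box(-120,75,-60,-16,0,25),box(-120,75,16,60,0,25),box(-120,75,-60,60,0,12),box(-20,70,-60,-46.3,0,37),box(-20,70,46.3,60,0,37)],
'keeper':[box(-31,22,-45,45,0,5),*[np.vstack([box(22,87.5,s*33.5-11.5,s*33.5+11.5,0,5),cyl(87.5,s*33.5,11.5,0,5)]) for s in(-1,1)],box(-17,17,-6,6,5,35)],
'disc':[cyl(0,0,32,0,8)],'square':[box(-28,28,-28,28,0,8)]}
def sil(cam,thing,x,y,yaw,z,off):
    x0,y0,w,h=off; im=np.zeros((h*SS,w*SS),np.uint8); c,s=np.cos(yaw),np.sin(yaw)
    m=optics.camera_model(cam);f=192/np.tan(np.radians(m['fov_y'])/2);T=np.array(m['T'])
    for P in PARTS[thing]:
        W=np.c_[c*P[:,0]-s*P[:,1]+x,s*P[:,0]+c*P[:,1]+y,P[:,2]+z]
        C=(W-T[:3,3])@T[:3,:3]; uv=np.c_[f*C[:,0]/C[:,2]+m['cx'],f*C[:,1]/C[:,2]+m['cy']]
        q=((uv-[x0,y0]+.5)*SS-.5)
        hull=cv2.convexHull(q.astype(np.float32))
        cv2.fillConvexPoly(im,np.round(hull*16).astype(np.int32),255,shift=4)
    im=cv2.resize(im,(w,h),interpolation=cv2.INTER_AREA).astype(float)/255
    return cv2.GaussianBlur(im,(0,0),.6)
def fg(img,thing,off):
    x0,y0,w,h=off; crop=img[y0:y0+h,x0:x0+w]
    lab=cv2.cvtColor(crop,cv2.COLOR_RGB2HSV).astype(float)
    return lab
def fit(cams,imgs,thing,init,z=0,sat=None,noyaw=False):
    D=[]
    for cam in cams:
        c=proj(cam,[init[0],init[1],z+.01]); r=55 if thing=='die' else 40 if thing=='keeper' else 20
        off=(int(c[0]-r),int(c[1]-r),2*r,2*r); x0,y0,w,h=off
        crop=imgs[cam][y0:y0+h,x0:x0+w]
        if thing in('disc','square'): ch=crop[...,2].astype(float)/crop[...,0].clip(1)   # B/R
        else: ch=crop.max(2).astype(float); ch=(ch-crop.min(2))/ch.clip(1)
        m=sil(cam,thing,*init[:3],z,off)
        k=np.ones((7,7));inn=cv2.erode(m,k)>.95;
        if inn.sum()<10: inn=m>.95
        out=cv2.dilate(m,k)<.05
        near=cv2.dilate(m,np.ones((19,19)))>.05
        fgv=np.median(ch[inn]);bgv=np.median(ch[out&near])
        D.append((cam,off,((ch-bgv)/(fgv-bgv)).clip(-.3,1.3),near))
    def cost(p):
        e=0
        for cam,off,t,near in D:
            s=sil(cam,thing,p[0],p[1],init[2] if noyaw else p[2]/5,z,off)
            e+=np.minimum((s-t)[near]**2,.5).sum()
        return e
    best=None
    p0=np.array([init[0],init[1],init[2]*5])
    for step in(.008,.003,.001):
        S=np.vstack([p0]+[p0+step*np.eye(3)[i]*(1 if i<2 else 5*4) for i in range(3)])
        r=minimize(cost,p0,method='Nelder-Mead',options=dict(initial_simplex=S,xatol=1e-5,fatol=1e-3,maxiter=120)); p0=r.x
    return p0[0],p0[1],p0[2]/5,r.fun
E
python3 - <<'E'
from fit import *
imgs={c:cv2.cvtColor(cv2.imread(f'pics/{c}0.png'),cv2.COLOR_BGR2RGB) for c in('top','scene')}
I={'die':(.597,.075,.25),'keeper':(.471,-.345,.02),'disc':(.617,.314,0),'square':(.45,.29,.15)}
for t in I:
    for cams in(['top'],['scene'],['top','scene']):
        r=fit(cams,imgs,t,I[t],noyaw=t=='disc'); print(t,cams,np.round([r[0]*1e3,r[1]*1e3,np.degrees(r[2]),r[3]],2))
E
```

```text
die ['top'] [599.68  71.62  13.18  23.76]
die ['scene'] [595.55  74.4   13.24 117.23]
die ['top', 'scene'] [598.74  72.03  12.65 166.49]
keeper ['top'] [ 469.77 -349.26   -4.04   12.95]
keeper ['scene'] [ 469.32 -346.58   -4.23   33.67]
keeper ['top', 'scene'] [ 469.65 -348.05   -4.06   66.47]
disc ['top'] [619.52 312.26   0.89  13.19]Traceback (most recent call last):
  File "<stdin>", line 6, in <module>
  File "fit.py", line 51, in fit
    r=minimize(cost,p0,method='Nelder-Mead',options=dict(initial_simplex=S,xatol=1e-5,fatol=1e-3,maxiter=120)); p0=r.x
    res = _minimize_neldermead(fun, x0, args, callback, bounds=bounds,
                               **options)
    fsim[j] = func(sim[j])
              ~~~~^^^^^^^^
    fx = function(np.copy(x), *(wrapper_args + args))
  File "fit.py", line 44, in cost
    s=sil(cam,thing,p[0],p[1],init[2] if noyaw else p[2]/5,z,off)
  File "fit.py", line 13, in sil
    m=optics.camera_model(cam);f=192/np.tan(np.radians(m['fov_y'])/2);T=np.array(m['T'])
ValueError: time passes only in moves, steps and waits
```

View pics/fit_top.png

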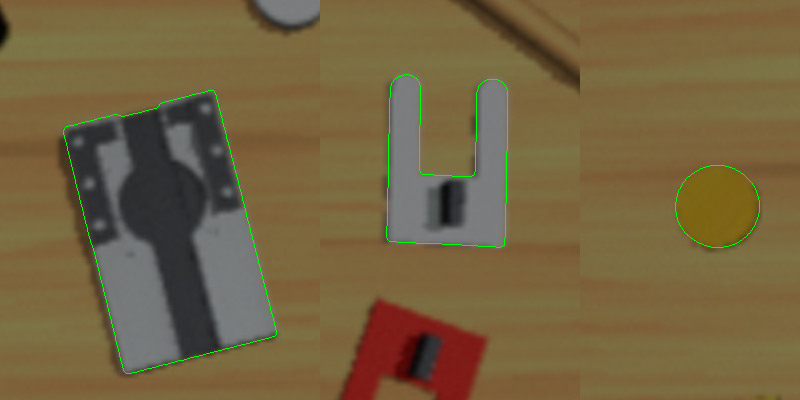

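View pics/fit_scene.png

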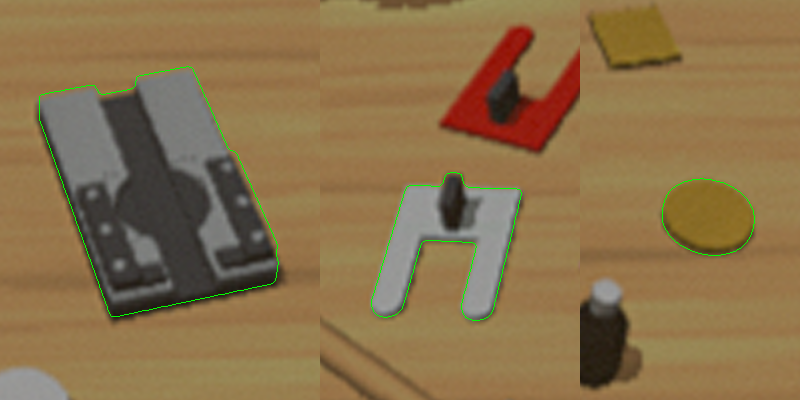

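```bash
cat > plan.py <<'E'
import sys,json
from h import *
from scipy.spatial.transform import Rotation as Ro
def state():
    s=telemetry.observe(); q=s['tcp_rot']; R=Ro.from_quat([q[1],q[2],q[3],q[0]]); return s,np.array(s['tcp_pos']),R
def down(yaw):
    c,s=np.cos(yaw),np.sin(yaw); return Ro.from_matrix(np.array([[c,s,0],[s,-c,0],[0,0,-1.]]))
def plan(x,y,z,yawdeg,n=None):
    s,p,R=state(); T=down(np.radians(yawdeg)); rv=(R.inv()*T).as_rotvec(); d=np.array([x,y,z])-p
    m=max(np.linalg.norm(d)/.045,np.linalg.norm(rv)/.14); n=n or int(np.ceil(m)); n=max(n,1)
    rows=[];cp,cR=p.copy(),R
    for k in range(n):
        goal=p+d*(k+1)/n
        sh=np.round(cR.as_matrix().T@(goal-cp),4); tr=np.round(rv/n if k<n-1 else (cR.inv()*T).as_rotvec(),3)
        cp=cp+cR.as_matrix()@sh; cR=cR*Ro.from_rotvec(tr); rows.append([float(v)+0 for v in [*sh,*tr]])
    print(n,json.dumps(rows).replace(' ','').replace('0.0,','0,').replace('0.0]','0]'))
if __name__=='__main__': plan(*[float(v) for v in sys.argv[1:5]],*[int(v) for v in sys.argv[5:6]])
E
python3 plan.py .619 .313 .10 13.2
```

```text
23 [[-0.0313,-0.0299,0.0037,0,0,-0.064],[-0.0293,-0.0318,0.0037,0,0,-0.064],[-0.0272,-0.0336,0.0037,0,0,-0.064],[-0.025,-0.0353,0.0037,0,0,-0.064],[-0.0227,-0.0368,0.0037,0,0,-0.064],[-0.0203,-0.0382,0.0037,0,0,-0.064],[-0.0178,-0.0394,0.0037,0,0,-0.064],[-0.0152,-0.0405,0.0037,0,0,-0.064],[-0.0126,-0.0414,0.0037,0,0,-0.064],[-0.01,-0.0421,0.0037,0,0,-0.064],[-0.0072,-0.0426,0.0037,0,0,-0.064],[-0.0045,-0.043,0.0037,0,0,-0.064],[-0.0018,-0.0432,0.0037,0,0,-0.064],[0.0011,-0.0433,0.0037,0,0,-0.064],[0.0038,-0.0431,0.0037,0,0,-0.064],[0.0065,-0.0427,0.0037,0,0,-0.064],[0.0093,-0.0423,0.0037,0,0,-0.064],[0.0119,-0.0416,0.0037,0,0,-0.064],[0.0146,-0.0407,0.0037,0,0,-0.064],[0.0171,-0.0397,0.0037,0,0,-0.064],[0.0197,-0.0385,0.0036,0,0,-0.064],[0.0221,-0.0372,0.0037,0,0,-0.064],[0.0244,-0.0357,0.0037,0,0,-0.061]]
```

```bash
python3 -m creep '[[-0.031,-0.03,0,0,0,-0.064],[-0.029,-0.032,0,0,0,-0.064],[-0.027,-0.034,0,0,0,-0.064],[-0.025,-0.035,0,0,0,-0.064],[-0.023,-0.037,0,0,0,-0.064],[-0.02,-0.038,0,0,0,-0.064],[-0.018,-0.039,0,0,0,-0.064],[-0.015,-0.04,0,0,0,-0.064],[-0.013,-0.041,0,0,0,-0.064],[-0.01,-0.042,0,0,0,-0.064],[-0.007,-0.043,0,0,0,-0.064],[-0.004,-0.043,0,0,0,-0.064],[-0.002,-0.043,0,0,0,-0.064],[0.001,-0.043,0,0,0,-0.064],[0.004,-0.043,0,0,0,-0.064],[0.006,-0.043,0,0,0,-0.064],[0.009,-0.042,0,0,0,-0.064],[0.012,-0.042,0,0,0,-0.064],[0.015,-0.041,0,0,0,-0.064],[0.017,-0.04,0,0,0,-0.064]]' 0.094 20; python3 plan.py .619 .313 .06 13.2
```

```text
clock: 3.2
tcp_pos: [0.5651, 0.1959, 0.185]
tcp_rot: [0.0, 1.0, 0.021, 0.0]
ft_force: [0.3, -0.6, 0.5]
gripper_width: 0.0943
4 [[0.0147,-0.0287,0.0313,0,0,-0.047],[0.0161,-0.0279,0.0312,0,0,-0.047],[0.0173,-0.0272,0.0313,0,0,-0.047],[0.0186,-0.0263,0.0312,0,0,-0.046]]
```

```bash
python3 -m creep '[[0.015,-0.029,0.031,0,0,-0.047],[0.016,-0.028,0.031,0,0,-0.047],[0.017,-0.027,0.031,0,0,-0.047],[0.019,-0.026,0.031,0,0,-0.046],[0,0,0,0,0,0],[0,0,0,0,0,0]]'; python3 plan.py .619 .313 .002 13.2
python3 - <<'E'
from h import *
snap('top','t1');snap('scene','s1')
E
```

```text
clock: 3.8
tcp_pos: [0.6183, 0.3117, 0.0602]
tcp_rot: [-0.0, 0.993, 0.114, -0.001]
ft_force: [0.4, -0.5, 0.7]
gripper_width: 0.0939
2 [[0.0005,-0.0006,0.0291,0,0.001,-0.001],[0.0005,-0.0005,0.0291,0,0.001,-0.001]]
```

View pics/t1.png

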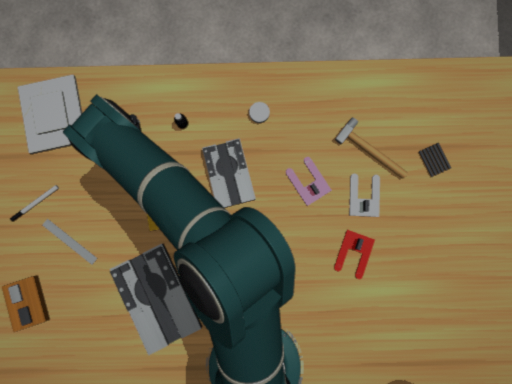

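View pics/s1.png

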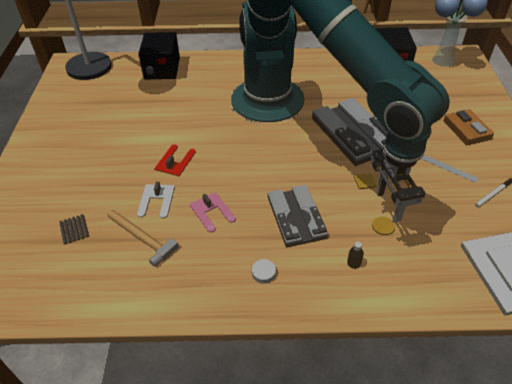

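```bash
python3 - <<'E'
from h import *
s=telemetry.observe();p=np.array(s['tcp_pos']);c=np.array([np.cos(np.radians(13.2)),np.sin(np.radians(13.2)),0])
im=cv2.imread('pics/s1.png');b=cv2.resize(im[140:260,330:450],None,fx=5,fy=5,interpolation=cv2.INTER_CUBIC)
for d in(-.0535,-.047,0,.047,.0535):
    u=proj('scene',p+d*c); print(d,u); q=((u-[330,140]+.5)*5).astype(int); cv2.circle(b,tuple(map(int,q)),3,(0,255,0),-1)
q=((proj('scene',[.6182,.3144,.008])-[330,140]+.5)*5).astype(int); cv2.circle(b,tuple(map(int,q)),3,(0,0,255),-1)
cv2.imwrite('pics/s1c.png',b)
E
```

```text
-0.0535 [377.56385668 198.57073227]
-0.047 [378.5009795  200.21552273]
0 [385.45783141 212.42583646]
0.047 [392.74852507 225.22209231]
0.0535 [393.78444254 227.04028213]
```

View pics/s1c.png

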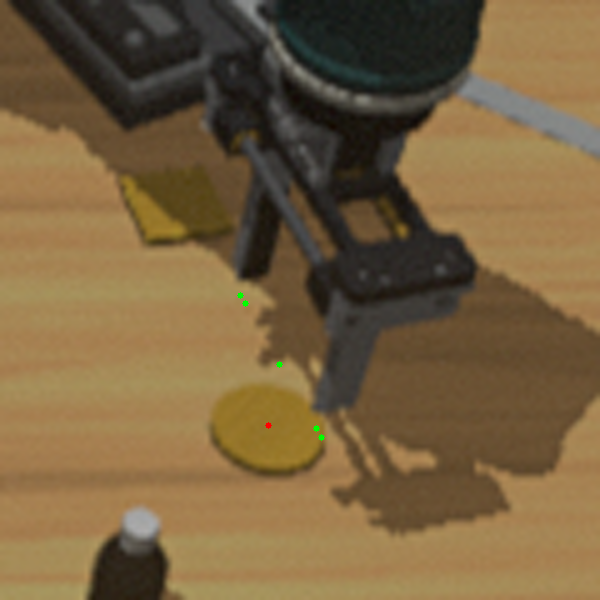

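```bash
python3 -m creep '[[0,0,0.015,0,0,0],[0,0,0.015,0,0,0],[0,0,0,0,0,0],[0,0,0,0,0,0]]'; python3 - <<'E'
from h import *
import workcell
im=snap('scene','s2')
s=telemetry.observe();p=np.array(s['tcp_pos']);c=np.array([np.cos(np.radians(13.2)),np.sin(np.radians(13.2)),0])
im=cv2.imread('pics/s2.png');b=cv2.resize(im[160:260,340:440],None,fx=6,fy=6,interpolation=cv2.INTER_CUBIC)
for d in(-.0535,-.047,0,.047,.0535):
  for z,col in((0,(0,255,0)),(.019,(255,255,0))):
    u=proj('scene',p+d*c+[0,0,z]); q=((u-[340,160]+.5)*6).astype(int); cv2.circle(b,tuple(map(int,q)),3,col,-1)
cv2.imwrite('pics/s2c.png',b)
E
```

```text
clock: 4.3
tcp_pos: [0.6187, 0.311, 0.0307]
tcp_rot: [0.0, 0.994, 0.114, -0.0]
ft_force: [0.3, -0.6, 0.7]
gripper_width: 0.0941
```

View pics/s2c.png

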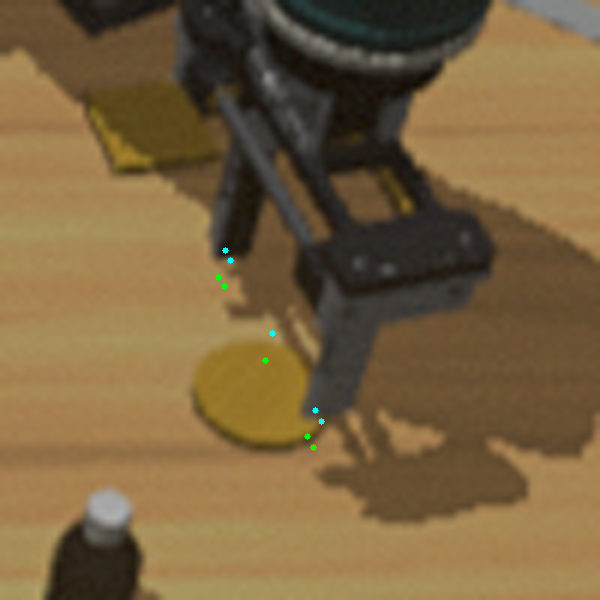

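```bash
python3 -m creep '[[0,0,0.01,0,0,0],[0,0,0.008,0,0,0],[0,0,0,0,0,0],[0,0,0,0,0,0]]'; python3 - <<'E'
from h import *
im=snap('scene','s3')
s=telemetry.observe();p=np.array(s['tcp_pos']);c=np.array([np.cos(np.radians(13.2)),np.sin(np.radians(13.2)),0])
im=cv2.imread('pics/s3.png');b=cv2.resize(im[160:260,340:440],None,fx=6,fy=6,interpolation=cv2.INTER_CUBIC)
cv2.imwrite('pics/s3c.png',b)
E
```

```text
clock: 4.75
tcp_pos: [0.6187, 0.3114, 0.0127]
tcp_rot: [-0.0, 0.994, 0.114, -0.0]
ft_force: [0.2, -0.0, 0.4]
gripper_width: 0.0939
```

View pics/s3c.png

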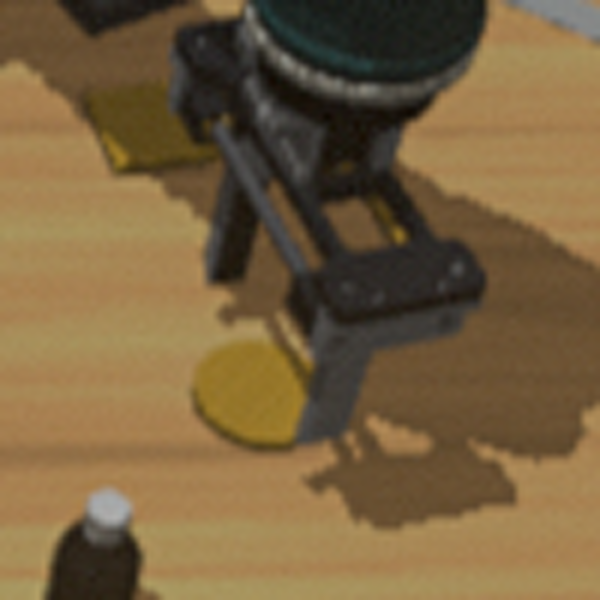

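```bash
python3 -m creep '[[0,0,0.005,0,0,0],[0,0,0.004,0,0,0],[0,0,0.0015,0,0,0],[0,0,0,0,0,0],[0,0,0,0,0,0]]'; python3 - <<'E'
from h import *
im=snap('scene','s4')
im=cv2.imread('pics/s4.png');b=cv2.resize(im[160:260,340:440],None,fx=6,fy=6,interpolation=cv2.INTER_CUBIC)
cv2.imwrite('pics/s4c.png',b)
E
```

```text
clock: 5.3
tcp_pos: [0.6189, 0.3114, 0.0026]
tcp_rot: [-0.0, 0.994, 0.114, -0.0]
ft_force: [0.7, 0.4, 0.1]
gripper_width: 0.0942
```

View pics/s4c.png

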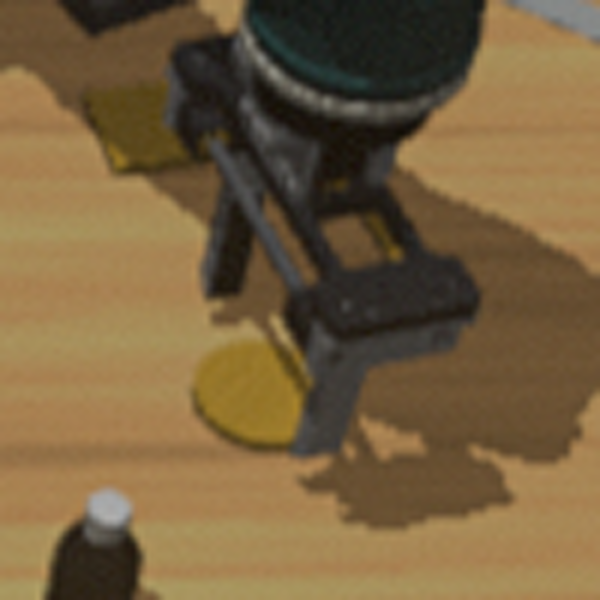

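```bash
python3 - <<'E'
from h import *
for nm,px in(('front L',(295,452)),('front R',(335,455)),('back L',(205,293)),('backR',(238,298))):
    u=np.array(px)/6-.5+[340,160]
    print(nm,[np.round(ray('scene',u,z)*1e3,1)[:2] for z in(.003,.012,.02)])
c,s=np.cos(np.radians(13.2)),np.sin(np.radians(13.2))
for a in(-59.5,-47,47,59.5):
    print(a,[ (round(618.9+a*c-b*s,1),round(311.4+a*s+b*c,1)) for b in(-8,8)])
E
```

```text
front L [array([651.6, 324. ]), array([658.6, 320.9]), array([664.8, 318.2])]
front R [array([653.8, 342.2]), array([660.7, 339. ]), array([666.9, 336.2])]
back L [array([552.2, 299.6]), array([560. , 296.8]), array([567. , 294.3])]
backR [array([555.9, 315.2]), array([563.7, 312.2]), array([570.6, 309.5])]
-59.5 [(np.float64(562.8), np.float64(290.0)), (np.float64(559.1), np.float64(305.6))]
-47 [(np.float64(575.0), np.float64(292.9)), (np.float64(571.3), np.float64(308.5))]
47 [(np.float64(666.5), np.float64(314.3)), (np.float64(662.8), np.float64(329.9))]
59.5 [(np.float64(678.7), np.float64(317.2)), (np.float64(675.0), np.float64(332.8))]
```

```bash
python3 -m creep '[[0,0,0,0,0,0],[0,0,0,0,0,0],[0,0,0,0,0,0],[0,0,0,0,0,0],[0,0,0,0,0,0]]' 0.072 20; python3 - <<'E'
from h import *
im=snap('scene','s5')
im=cv2.imread('pics/s5.png');b=cv2.resize(im[160:260,340:440],None,fx=6,fy=6,interpolation=cv2.INTER_CUBIC)
cv2.imwrite('pics/s5c.png',b)
E
```

```text
clock: 5.85
tcp_pos: [0.6189, 0.3114, 0.0026]
tcp_rot: [-0.0, 0.994, 0.114, -0.0]
ft_force: [0.6, -0.1, 0.2]
gripper_width: 0.0723
```

View pics/s5c.png

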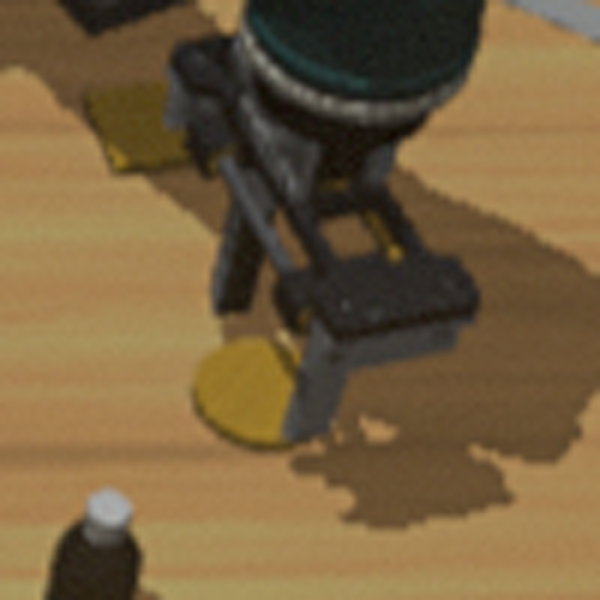

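```bash
python3 -m creep '[[0,0,0.001,0,0,0],[0,0,0.001,0,0,0],[0,0,0.001,0,0,0],[0,0,0,0,0,0]]'; python3 -m creep '[[0,0,0.001,0,0,0],[0,0,0.001,0,0,0],[0,0,0,0,0,0]]'; python3 -c "
from h import *;print(manip.grasp_offset)"
```

```text
clock: 6.3
tcp_pos: [0.6188, 0.3113, -0.0007]
tcp_rot: [0.0, 0.994, 0.114, -0.0]
ft_force: [0.2, 1.0, -0.1]
gripper_width: 0.0721
clock: 6.6
tcp_pos: [0.6188, 0.3113, -0.0026]
tcp_rot: [0.0, 0.994, 0.114, -0.0]
ft_force: [0.5, 0.4, 0.3]
gripper_width: 0.0717
0.0188
```

```bash
python3 -m creep '[[0,0,0.002,0,0,0],[0,0,0.002,0,0,0],[0,0,0.002,0,0,0],[0,0,0,0,0,0]]'; python3 -m creep '[[0,0,0.0015,0,0,0],[0,0,0.0015,0,0,0],[0,0,0,0,0,0]]';  python3 - <<'E'
from h import *
im=snap('scene','s6')
im=cv2.imread('pics/s6.png');b=cv2.resize(im[160:260,340:440],None,fx=6,fy=6,interpolation=cv2.INTER_CUBIC)
cv2.imwrite('pics/s6c.png',b)
E
```

```text
clock: 7.0
tcp_pos: [0.6187, 0.3113, -0.0088]
tcp_rot: [0.0, 0.994, 0.114, -0.0]
ft_force: [0.2, -1.3, -0.1]
gripper_width: 0.0718
clock: 7.3
tcp_pos: [0.6188, 0.3113, -0.0117]
tcp_rot: [0.0, 0.994, 0.114, -0.0]
ft_force: [0.3, 0.5, 0.2]
gripper_width: 0.0719
```

View pics/s6c.png

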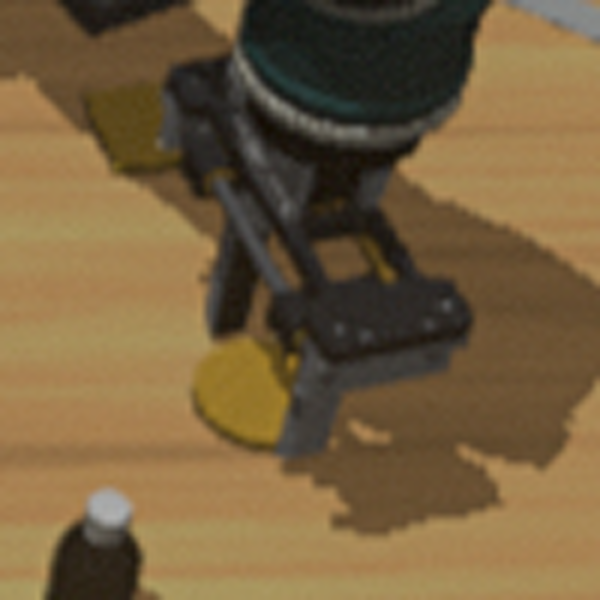

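```bash
cat > wire.py <<'E'
from h import *
def wire(pic,p,yawdeg,w,tipz,dx,dy,off,sc,out,wh=100,disc=None):
    im=cv2.imread(pic);b=cv2.resize(im[off[1]:off[1]+wh,off[0]:off[0]+wh],None,fx=sc,fy=sc,interpolation=cv2.INTER_CUBIC)
    a=np.radians(yawdeg);ex=np.array([np.cos(a),np.sin(a),0]);ey=np.array([-np.sin(a),np.cos(a),0])
    base=np.array([p[0]+dx,p[1]+dy,tipz])
    P=lambda v:tuple(int(t) for t in np.round((proj('scene',v)-off+.5)*sc))
    for s in(-1,1):
        c=[base+ex*s*d+ey*e for d,e in((w/2,-.008),(w/2,.008),(w/2+.0125,.008),(w/2+.0125,-.008))]
        for i in range(4):
            cv2.line(b,P(c[i]),P(c[(i+1)%4]),(0,255,0),1); cv2.line(b,P(c[i]),P(c[i]+[0,0,.03]),(255,255,0),1)
    if disc is not None:
        t=np.linspace(0,6.283,60)
        for z in(disc[2],disc[2]+.008): cv2.polylines(b,[np.array([P([disc[0]+.032*np.cos(k),disc[1]+.032*np.sin(k),z]) for k in t])],True,(0,0,255),1)
    cv2.imwrite(out,b)
E
python3 - <<'E'
from wire import *
wire('pics/s6.png',[.6188,.3113],13.2,.072,.006,-.0009,.0024,np.array([340,160]),6,'pics/w6.png',disc=(.6182,.3144,0))
E
```

```text
(no output)
```

View pics/w6.png

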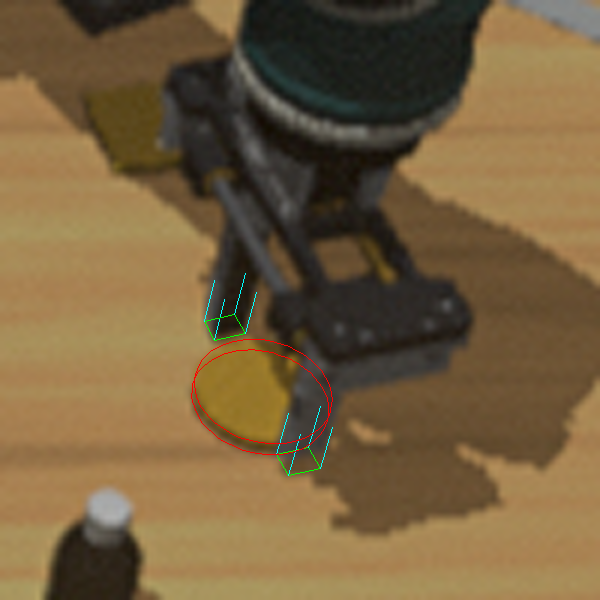

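```bash
python3 -m creep '[[0,0,0.0015,0,0,0],[0,0,0.0015,0,0,0],[0,0,0,0,0,0]]'; python3 -m creep '[[0,0,0.001,0,0,0],[0,0,0.001,0,0,0],[0,0,0,0,0,0]]'
```

```text
clock: 7.65
tcp_pos: [0.6188, 0.3113, -0.0147]
tcp_rot: [0.0, 0.994, 0.114, -0.0]
ft_force: [-0.4, -0.0, 0.4]
gripper_width: 0.0717
clock: 7.95
tcp_pos: [0.6188, 0.3114, -0.0166]
tcp_rot: [0.0, 0.994, 0.114, -0.0]
ft_force: [0.5, -1.0, -0.2]
gripper_width: 0.0719
```

```bash
python3 -m creep '[[0,0,0.001,0,0,0],[0,0,0,0,0,0]]'; python3 -m creep '[[0,0,0.001,0,0,0],[0,0,0,0,0,0]]'; python3 - <<'E'
from wire import *
snap('scene','s7')
wire('pics/s7.png',[.6188,.3113],13.2,.072,.002,-.0009,.004,np.array([340,160]),6,'pics/w7.png')
E
```

```text
clock: 8.15
tcp_pos: [0.6189, 0.3114, -0.0175]
tcp_rot: [-0.0, 0.994, 0.114, -0.0]
ft_force: [0.8, 0.0, 0.4]
gripper_width: 0.0718
clock: 8.35
tcp_pos: [0.6188, 0.3114, -0.0186]
tcp_rot: [-0.0, 0.994, 0.114, -0.0]
ft_force: [-0.5, -0.2, 0.2]
gripper_width: 0.072
```

View pics/w7.png

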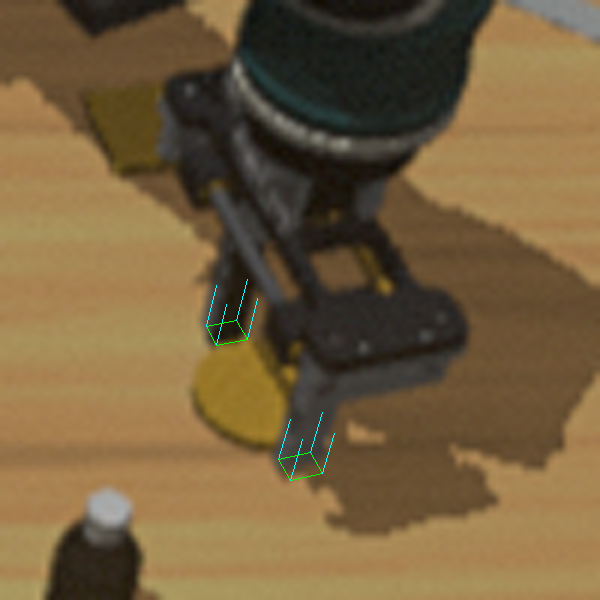

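```bash
python3 -m creep '[[0,0,0,0,0,0],[0,0,0,0,0,0],[0,0,0,0,0,0],[0,0,0,0,0,0]]' 0.058 15; python3 - <<'E'
from wire import *
snap('scene','s8')
wire('pics/s8.png',[.6188,.3113],13.2,.064,.002,-.0009,.004,np.array([340,160]),6,'pics/w8.png')
E
```

```text
clock: 8.8
tcp_pos: [0.6189, 0.3114, -0.0184]
tcp_rot: [-0.0, 0.994, 0.114, 0.0]
ft_force: [0.1, 0.1, -0.7]
gripper_width: 0.0629
```

View pics/w8.png

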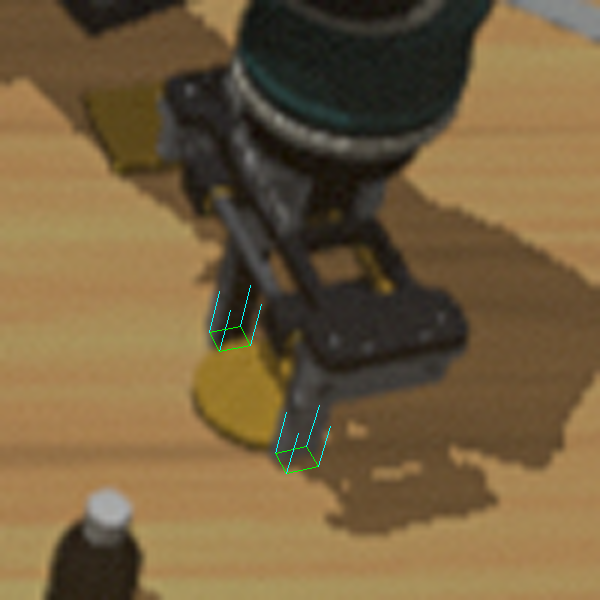

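```bash
python3 -m creep '[[0,0,0,0,0,0],[0,0,0,0,0,0]]' ; python3 -m creep '[[0,0,-0.005,0,0,0],[0,0,-0.01,0,0,0],[0,0,-0.02,0,0,0],[0,0,-0.025,0,0,0],[0,0,0,0,0,0]]'; python3 - <<'E'
from wire import *
snap('scene','s9')
wire('pics/s9.png',[.6188,.3113],13.2,.064,.062,-.0009,.004,np.array([340,140]),6,'pics/w9.png')
E
```

```text
clock: 9.05
tcp_pos: [0.6189, 0.3114, -0.0184]
tcp_rot: [-0.0, 0.994, 0.114, -0.0]
ft_force: [-0.6, -0.1, 0.3]
gripper_width: 0.063
clock: 9.55
tcp_pos: [0.6207, 0.3128, 0.0466]
tcp_rot: [-0.001, 0.994, 0.114, 0.003]
ft_force: [1.1, -0.3, -1.8]
gripper_width: 0.0626
```

View pics/w9.png

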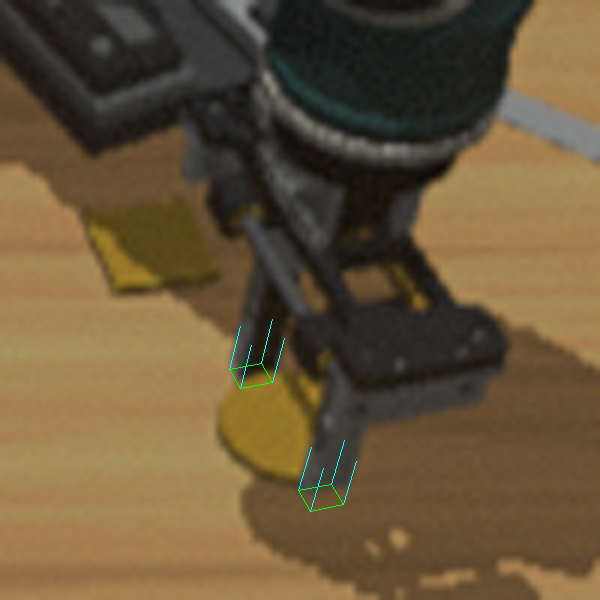

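```bash
cat > dfit.py <<'E'
from fit import *
def dfit(img,init,z,cam='scene',show=None):
    c=proj(cam,[init[0],init[1],z+.004]); r=26; off=(int(c[0]-r),int(c[1]-r),2*r,2*r);x0,y0,w,h=off
    crop=img[y0:y0+h,x0:x0+w].astype(float); ch=crop[...,2]/crop[...,0].clip(1)
    mx=crop.max(2);ok=(ch<.75)&(mx>45); ok=cv2.erode(ok.astype(np.uint8),np.ones((2,2)))>0
    m=sil(cam,'disc',*init[:2],0,z,off)
    fgv=np.median(ch[(m>.95)&ok]) ; fgv=np.percentile(ch[(m>.95)&ok],30); bgv=np.median(ch[(m<.02)&ok])
    t=((ch-bgv)/(fgv-bgv)).clip(-.2,1.2); near=(cv2.dilate(m,np.ones((13,13)))>.05)&ok
    def cost(p):
        s=sil(cam,'disc',p[0],p[1],0,z,off); return np.minimum((s-t)[near]**2,.4).sum()
    p=np.array(init[:2])
    for st in(.006,.002):
        p=minimize(cost,p,method='Nelder-Mead',options=dict(initial_simplex=np.array([p,p+[st,0],p+[0,st]]),xatol=1e-5,fatol=1e-3)).x
    if show:
        u=lambda a:cv2.resize(a,None,fx=8,fy=8,interpolation=cv2.INTER_CUBIC)
        s=u(sil(cam,'disc',*p,0,z,off)); cn,_=cv2.findContours((s>.5).astype(np.uint8),cv2.RETR_LIST,cv2.CHAIN_APPROX_NONE)
        a=u(crop[...,::-1].clip(0,255).astype(np.uint8)).copy();cv2.drawContours(a,cn,-1,(0,255,0),1)
        b=u((near*t*200).clip(0,255).astype(np.uint8));cv2.imwrite(show,np.hstack([a,cv2.merge([b]*3)])[:600,:800])
    return p,cost(p),fgv,bgv
E
python3 - <<'E'
from dfit import *
s=telemetry.observe();print(s['tcp_pos'])
img=cv2.cvtColor(cv2.imread('pics/s9.png'),cv2.COLOR_BGR2RGB)
img0=cv2.cvtColor(cv2.imread('pics/scene0.png'),cv2.COLOR_BGR2RGB)
print(dfit(img0,(.618,.3144),0))
print(dfit(cv2.cvtColor(cv2.imread('pics/s8.png'),cv2.COLOR_BGR2RGB),(.618,.3144),0,show='pics/d8.png'))
print(dfit(img,(.620,.315),.065,show='pics/d9.png'))
E
```

```text
[0.62003237 0.31211331 0.04459252]
(array([0.6184261 , 0.31429287]), np.float64(22.277812117299376), np.float64(0.2676056338028169), np.float64(0.4935064935064935))
(array([0.61704608, 0.3165796 ]), np.float64(16.808345321987453), np.float64(0.2684563758389262), np.float64(0.4911242603550296))
(array([0.61879582, 0.31803806]), np.float64(20.045799861907675), np.float64(0.2689655172413793), np.float64(0.48598130841121495))
```

View pics/d9.png

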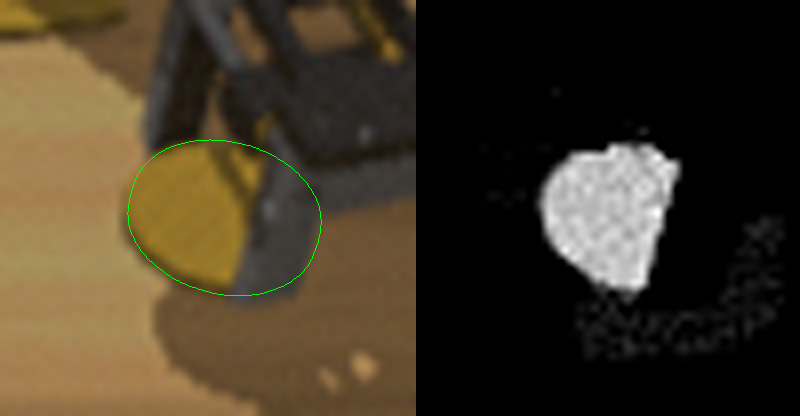

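```bash
python3 -m creep '[[0,0,0,0,0,0]]'; python3 plan.py .600 .071 .045 13.2
```

```text
clock: 9.7
tcp_pos: [0.6189, 0.3112, 0.042]
tcp_rot: [0.0, 0.994, 0.114, 0.0]
ft_force: [0.5, -0.4, -3.1]
gripper_width: 0.0627
6 [[-0.0121,0.0383,-0.0005,0,0,0],[-0.0121,0.0383,-0.0005,0,0,0],[-0.0122,0.0383,-0.0005,0,0,0],[-0.0121,0.0382,-0.0005,0,0,0],[-0.0121,0.0383,-0.0005,0,0,0],[-0.0121,0.0383,-0.0005,0,0,-0.003]]
```

```bash
python3 -m creep '[[-0.008,0.026,-0.003,0,0,0],[-0.0125,0.04,0,0,0,0],[-0.0125,0.04,0,0,0,0],[-0.0125,0.04,0,0,0,0],[-0.0125,0.04,0,0,0,0],[-0.008,0.026,0,0,0,0],[-0.0055,0.018,0,0,0,-0.002],[0,0,0,0,0,0],[0,0,0,0,0,0],[0,0,0,0,0,0]]' - 20; python3 - <<'E'
from dfit import *
s=telemetry.observe();print(s['tcp_pos'],s['ft_force'])
img=snap('scene','s10')
z=s['tcp_pos'][2]+.0184
print(dfit(img,(.5985,.074),z,show='pics/d10.png'))
b=img[150:270,240:370,::-1];cv2.imwrite('pics/s10c.png',cv2.resize(b,None,fx=5,fy=5,interpolation=cv2.INTER_CUBIC))
E
```

```text
clock: 10.7
tcp_pos: [0.601, 0.0724, 0.0444]
tcp_rot: [-0.0, 0.993, 0.115, -0.0]
ft_force: [0.6, -0.0, -2.5]
gripper_width: 0.0629
[0.60099607 0.07237764 0.0443904 ] [ 0.62006884 -0.01803055 -2.54721423]
(array([0.59594206, 0.07386596]), np.float64(8.824086713825022), np.float64(0.2727272727272727), np.float64(0.4876543209876543))
```

View pics/d10.png

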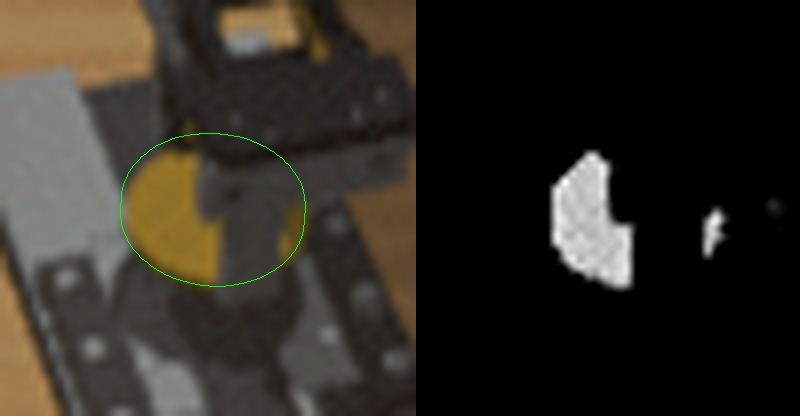

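View pics/s10c.png

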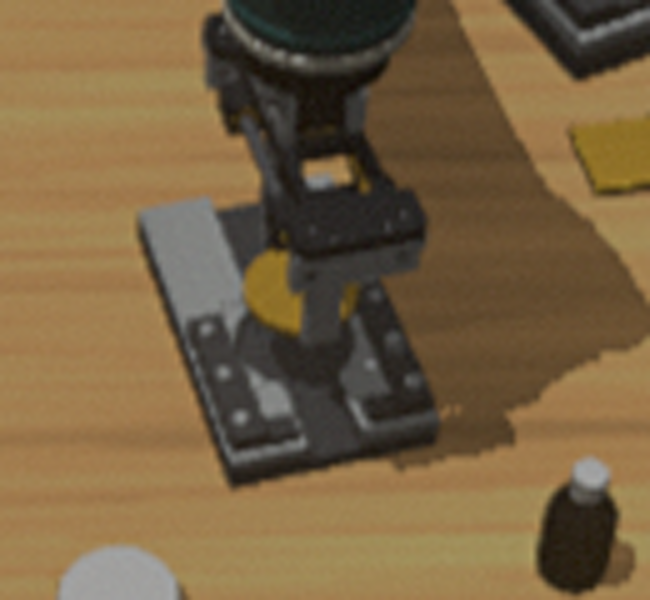

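```bash
cat > efit.py <<'E'
from fit import *
from scipy.ndimage import map_coordinates
def seg(a,b,n=60): t=np.linspace(0.03,.97,n)[:,None]; return np.array(a)*(1-t)+np.array(b)*t
t=np.linspace(0,2*np.pi,200);al=np.arcsin(16/34)
circ=np.c_[34*np.cos(t),34*np.sin(t),0*t+25]; circ=circ[np.abs(circ[:,1])>17]
E_=[seg((-120,s*60,25),(75,s*60,25)) for s in(-1,1)]
E_+=[seg((-120,s*16,25),(-32,s*16,25)) for s in(-1,1)]+[seg((34,s*16,25),(70,s*16,25),20) for s in(-1,1)]
E_+=[seg((-120,s*17,25),(-120,s*59,25),30) for s in(-1,1)]+[seg((75,s*17,25),(75,s*59,25),30) for s in(-1,1)]
E_+=[circ]
DIE=np.vstack(E_)/1000
def efit(img,cam,init):
    g=cv2.GaussianBlur(cv2.cvtColor(img,cv2.COLOR_RGB2GRAY).astype(np.float32),(0,0),.8)
    gm=np.hypot(cv2.Sobel(g,cv2.CV_32F,1,0),cv2.Sobel(g,cv2.CV_32F,0,1))
    m=CM[cam];f=192/np.tan(np.radians(m['fov_y'])/2);T=m['T']
    def uv(p):
        c,s=np.cos(p[2]),np.sin(p[2]);W=np.c_[c*DIE[:,0]-s*DIE[:,1]+p[0],s*DIE[:,0]+c*DIE[:,1]+p[1],DIE[:,2]]
        C=(W-T[:3,3])@T[:3,:3];return np.c_[f*C[:,0]/C[:,2]+m['cx'],f*C[:,1]/C[:,2]+m['cy']]
    cost=lambda p:-np.minimum(map_coordinates(gm,uv(p)[:,::-1].T,order=1),80).mean()
    p=np.array(init)
    for st in(.004,.0015):
        p=minimize(cost,p,method='Nelder-Mead',options=dict(initial_simplex=np.array([p,p+[st,0,0],p+[0,st,0],p+[0,0,st*5]]),xatol=1e-5,fatol=1e-4)).x
    return p,cost(p),uv(p)
if __name__=='__main__':
    o=[]
    for c in('top','scene'):
        img=cv2.cvtColor(cv2.imread(f'pics/{c}0.png'),cv2.COLOR_BGR2RGB)
        p,e,uv=efit(img,c,(.599,.073,.23));print(c,np.round(p[:2]*1e3,2),np.degrees(p[2]),e)
        q=proj(c,[*p[:2],.02]);x,y=int(q[0])-40,int(q[1])-45
        b=cv2.resize(img[y:y+90,x:x+80,::-1],None,fx=5,fy=5,interpolation=cv2.INTER_CUBIC)
        for k in (uv-[x,y]+.5)*5: cv2.circle(b,tuple(int(v) for v in k),0,(0,255,0),-1)
        o.append(b)
    cv2.imwrite('pics/efit.png',np.hstack(o))
E
python3 efit.py
```

```text
top [599.72  72.06] 13.555674514324132 -73.42666
scene [604.67  71.93] 12.500459392906713 -65.62248
```

View pics/efit.png

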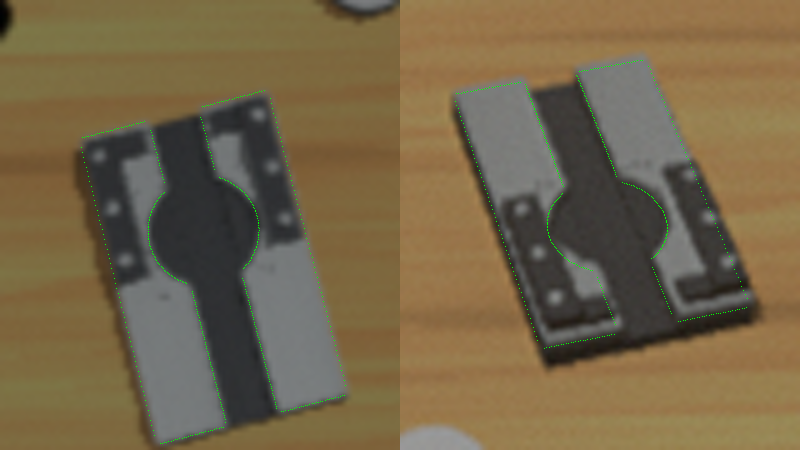

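```bash
cat > dw.py <<'E'
from efit import *
def draw(pic,cands,out,x=258,y=175,w=80,h=75,sc=8,cam='scene'):
    im=cv2.imread(pic); o=[]
    b=cv2.resize(im[y:y+h,x:x+w],None,fx=sc,fy=sc,interpolation=cv2.INTER_CUBIC)
    for p,col in cands:
        c,s=np.cos(p[2]),np.sin(p[2])
        tr=lambda P:[tuple(int(v) for v in np.round((proj(cam,[c*a/1e3-s*d/1e3+p[0],s*a/1e3+c*d/1e3+p[1],z/1e3])-[x,y]+.5)*sc)) for a,d,z in P]
        def pl(P,cl=False): cv2.polylines(b,[np.array(tr(P))],cl,col,1,cv2.LINE_AA)
        pl([(-120,-60,25),(75,-60,25),(75,60,25),(-120,60,25)],True)
        pl([(-120,-60,0),(75,-60,0),(75,60,0),(-120,60,0)],True)
        for s_ in(-1,1):
            pl([(-120,16*s_,25),(-30,16*s_,25)]);pl([(30,16*s_,25),(75,16*s_,25)]); pl([(-20,60*s_,37),(70,60*s_,37)]);pl([(-20,38*s_,37),(70,38*s_,37)])
        tt=np.linspace(0,6.283,60); pl([(34*np.cos(k),34*np.sin(k),25) for k in tt])
    cv2.imwrite(out,b)
E
python3 -c "
from dw import *
draw('pics/scene0.png',[((.5988,.074,np.radians(13.3)),(0,255,0))],'pics/dw1.png')"
```

```text
(no output)
```

View pics/dw1.png

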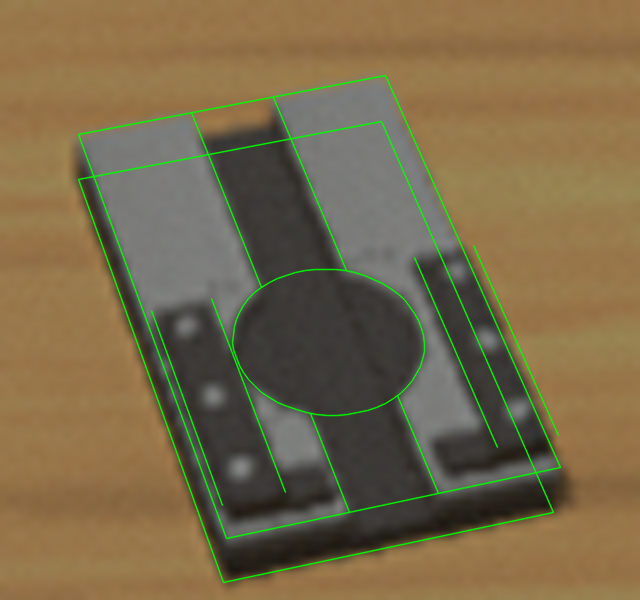

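```bash
python3 - <<'E'
from h import *
s=telemetry.observe();print(s['tcp_pos'])
x,y,sc=275,185,12;w,h=60,48
b=cv2.resize(cv2.imread('pics/s10.png')[y:y+h,x:x+w],None,fx=sc,fy=sc,interpolation=cv2.INTER_CUBIC)
z0=.0444+.0184
t=np.linspace(0,6.283,90)
for (cx,cy),col in (((.5985,.075),(0,255,0)),):
  for z in(z0,z0+.008):
    r=.032 if z>z0 else .0305
    cv2.polylines(b,[np.array([np.round((proj('scene',[cx+r*np.cos(k),cy+r*np.sin(k),z])-[x,y]+.5)*sc) for k in t]).astype(int)],True,col,1,cv2.LINE_AA)
cv2.imwrite('pics/s10d.png',b)
E
```

```text
[0.60102966 0.07244618 0.04441396]
```

View pics/s10d.png

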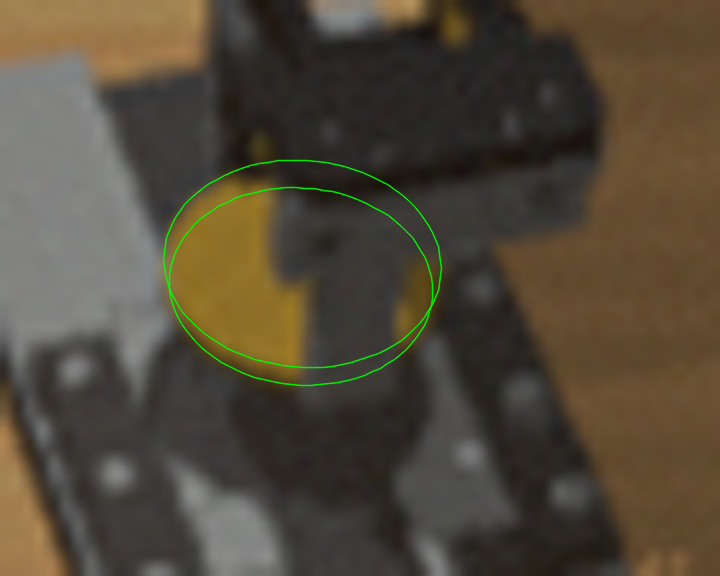

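```bash
python3 -m creep '[[0,0.0007,0.01,0,0,0],[0,0,0.015,0,0,0],[0,0,0.01,0,0,0],[0,0,0,0,0,0],[0,0,0,0,0,0]]'; python3 -m creep '[[0,0,0.002,0,0,0],[0,0,0.001,0,0,0],[0,0,0.001,0,0,0],[0,0,0,0,0,0]]'
```

```text
clock: 11.25
tcp_pos: [0.6011, 0.0708, 0.0091]
tcp_rot: [-0.0, 0.993, 0.115, -0.0]
ft_force: [0.2, 0.1, -1.3]
gripper_width: 0.0631
clock: 11.65
tcp_pos: [0.6014, 0.0705, 0.0056]
tcp_rot: [-0.0, 0.993, 0.115, 0.0]
ft_force: [0.2, -0.1, -2.3]
gripper_width: 0.0627
```

```bash
python3 - <<'E'
from h import *
s=telemetry.observe();print(s['tcp_pos'],s['ft_force'])
snap('scene','s11')
x,y,sc=275,185,12;w,h=60,50
b=cv2.resize(cv2.imread('pics/s11.png')[y:y+h,x:x+w],None,fx=sc,fy=sc,interpolation=cv2.INTER_CUBIC)
cv2.imwrite('pics/s11d.png',b)
E
```

```text
[0.60142594 0.07045564 0.00558589] [ 0.2127094  -0.10367317 -2.34428625]
```

View pics/s11d.png

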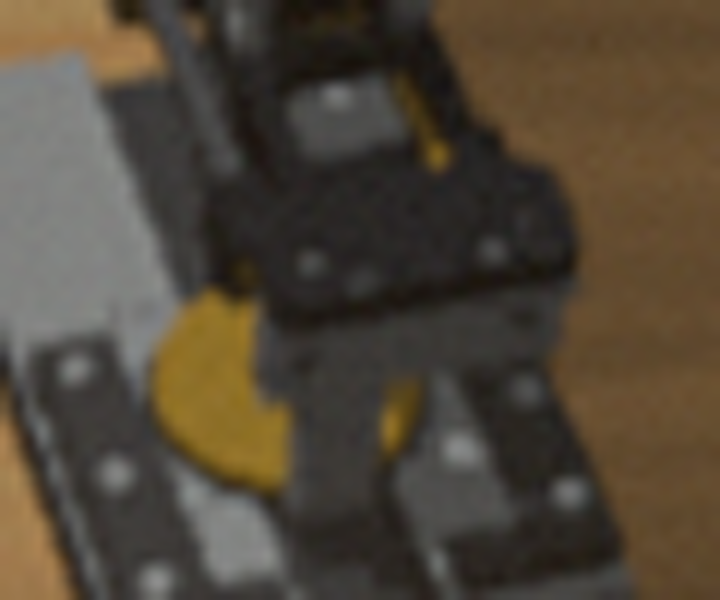

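```bash
python3 -m creep '[[0,-0.0004,0.001,0,0,0],[0,0,0.001,0,0,0],[0,0,0.001,0,0,0],[0,0,0,0,0,0]]'; python3 -m creep '[[0,0,0.001,0,0,0],[0,0,0.001,0,0,0],[0,0,0,0,0,0]]'
```

```text
clock: 12.1
tcp_pos: [0.6012, 0.0708, 0.0024]
tcp_rot: [-0.0, 0.993, 0.115, -0.0]
ft_force: [1.1, -0.6, -1.9]
gripper_width: 0.063
clock: 12.4
tcp_pos: [0.6012, 0.0709, 0.0004]
tcp_rot: [-0.0, 0.993, 0.115, -0.0]
ft_force: [-0.3, -0.4, -2.7]
gripper_width: 0.0626
```

```bash
python3 -m creep '[[0,0,0.001,0,0,0],[0,0,0.001,0,0,0],[0,0,0,0,0,0]]'; python3 -m creep '[[0,0,0.001,0,0,0],[0,0,0,0,0,0],[0,0,0,0,0,0]]'
```

```text
clock: 12.7
tcp_pos: [0.6012, 0.0709, -0.0016]
tcp_rot: [-0.0, 0.993, 0.115, -0.0]
ft_force: [-0.1, 0.9, -1.3]
gripper_width: 0.0631
clock: 13.0
tcp_pos: [0.6013, 0.0709, -0.0025]
tcp_rot: [-0.0, 0.993, 0.115, 0.0]
ft_force: [0.0, -0.8, -1.3]
gripper_width: 0.0627
```

```bash
python3 -m creep '[[0,0,0.0005,0,0,0],[0,0,0,0,0,0]]'; python3 -m creep '[[0,0,0,0,0,0],[0,0,0,0,0,0],[0,0,0,0,0,0],[0,0,0,0,0,0]]' 0.08 20;python3 -m creep '[[0,0,-0.01,0,0,0],[0,0,-0.03,0,0,0],[0,0,-0.05,0,0,0],[0,0,-0.05,0,0,0],[0,0,-0.02,0,0,0]]'; python3 - <<'E'
from h import *
s=telemetry.observe();print(s['tcp_pos'],s['ft_force'])
snap('scene','s12')
x,y,sc=265,175,8;w,h=80,75
b=cv2.resize(cv2.imread('pics/s12.png')[y:y+h,x:x+w],None,fx=sc,fy=sc,interpolation=cv2.INTER_CUBIC)
cv2.imwrite('pics/s12d.png',b)
E
```

```text
clock: 13.2
tcp_pos: [0.6013, 0.0709, -0.0025]
tcp_rot: [0.0, 0.993, 0.115, 0.0]
ft_force: [-2.7, -0.0, 6.0]
gripper_width: 0.0626
clock: 13.6
tcp_pos: [0.6013, 0.0709, -0.003]
tcp_rot: [-0.0, 0.993, 0.115, -0.0]
ft_force: [-0.9, 0.3, 0.3]
gripper_width: 0.0799
clock: 14.1
tcp_pos: [0.6027, 0.0717, 0.1624]
tcp_rot: [-0.0, 0.993, 0.115, 0.003]
ft_force: [0.8, -0.1, 0.7]
gripper_width: 0.0801
[0.60274253 0.07173554 0.16244696] [ 0.83669113 -0.05987718  0.71672332]
```

View pics/s12d.png

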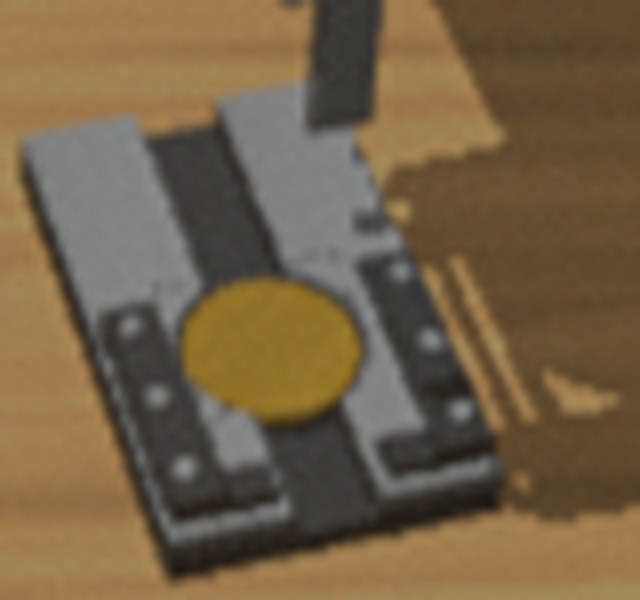

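Blank seated: the force rose to 6 N at exactly the expected depth, and the picture shows it down in the recess at (298,218). Now the keeper: silver plate, scene (161,194).

```bash
python3 plan.py .477 -.350 .10 -94.1 15;python3 -c "
from h import *
s=telemetry.observe();print(np.round(s['q'],3))
a=cv2.imread('pics/s12.png');cv2.imwrite('pics/s12k.png',cv2.resize(a[140:250,120:250],None,fx=5,fy=5,interpolation=cv2.INTER_CUBIC))"
```

```text
15 [[-0.0146,0.0254,0.0042,0,0,0.125],[-0.0114,0.0271,0.0042,0,0,0.125],[-0.0079,0.0283,0.0041,0,0,0.125],[-0.0043,0.029,0.0042,0,0,0.125],[-0.0007,0.0294,0.0042,0,0,0.125],[0.003,0.0292,0.0042,0,0,0.125],[0.0066,0.0286,0.0042,0,0,0.125],[0.0102,0.0275,0.0041,0,0,0.125],[0.0135,0.0261,0.0042,0,0,0.125],[0.0166,0.0242,0.0042,0,0,0.125],[0.0195,0.0219,0.0042,0,0,0.125],[0.0221,0.0193,0.0041,0,0,0.125],[0.0244,0.0164,0.0042,0,0,0.125],[0.0262,0.0133,0.0042,0,0,0.125],[0.0276,0.0099,0.0042,-0.007,0.001,0.123]]
[ 0.371  0.498 -0.728  1.668  0.365  1.108 -0.23 ]
```

View pics/s12k.png

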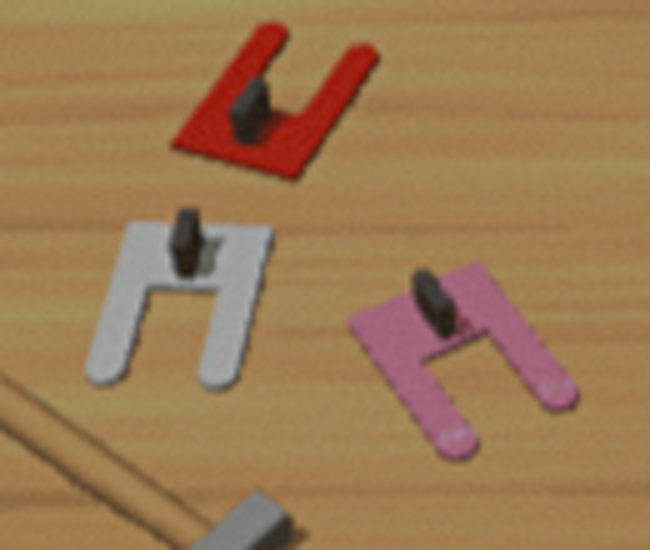

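The crop confirms the bare aluminium keeper, with a dark rib at (157,188) and prongs towards +x; pink (210,205) and red (172,165) are the look-alikes.

```bash
python3 -m creep '[[-0.0146,0.0254,0,0,0,0.125],[-0.0114,0.0271,0,0,0,0.125],[-0.008,0.0283,0.004,0,0,0.125],[-0.0043,0.029,0.004,0,0,0.125],[-0.0007,0.0294,0.004,0,0,0.125],[0.003,0.029,0.004,0,0,0.125],[0.0066,0.0286,0.004,0,0,0.125],[0.01,0.0275,0.004,0,0,0.125],[0.0135,0.026,0.004,0,0,0.125],[0.0166,0.0242,0.004,0,0,0.125],[0.0195,0.022,0.004,0,0,0.125],[0.022,0.0193,0.004,0,0,0.125],[0.0244,0.0164,0.004,0,0,0.125],[0.026,0.0133,0.004,0,0,0.125],[0.0276,0.01,0.004,0,0,0.123],[0,0,0,0,0,0],[0,0,0,0,0,0],[0,0,0,0,0,0]]' 0.06 20; python3 plan.py .477 -.350 .05 -94.1
python3 - <<'E'
from fit import *
s=telemetry.observe();print(np.round(s['q'],2))
im=snap('scene','s13');snap('top','t13')
a=cv2.imread('pics/s13.png');cv2.imwrite('pics/s13k.png',cv2.resize(a[120:240,110:230],None,fx=5,fy=5,interpolation=cv2.INTER_CUBIC))
t=cv2.cvtColor(cv2.imread('pics/t13.png'),cv2.COLOR_BGR2RGB)
E
```

```text
clock: 15.95
tcp_pos: [0.4745, -0.349, 0.1053]
tcp_rot: [0.0, -0.682, 0.731, 0.0]
ft_force: [0.1, -0.1, -0.9]
gripper_width: 0.0601
2 [[0.0004,-0.0013,0.0276,0,0,0.001],[0.0005,-0.0012,0.0277,0,0.001,0.001]]
[ 0.75  0.45 -0.22  1.77  0.12  0.93 -1.16]
```

View pics/s13k.png

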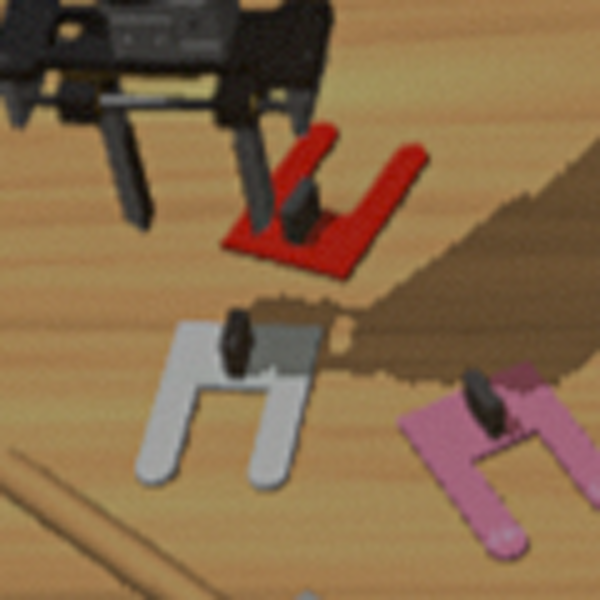

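View pics/t13.png

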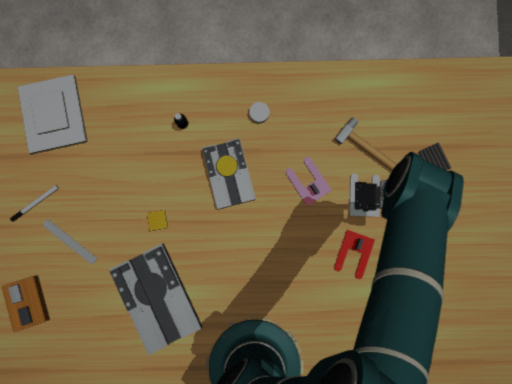

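```bash
python3 - <<'E'
from h import *
for z in(.105,.124): 
    for d in(-.03,0,.03): print(z,d,(proj('scene',[.4745,-.349+d,z])-[110,120]+.5)*5)
print((proj('scene',[.4693,-.3466,.035])-[110,120]+.5)*5)
E
python3 - <<'E'
from dfit import *
img=cv2.cvtColor(cv2.imread('pics/t13.png'),cv2.COLOR_BGR2RGB)
r=fit(['top'],{'top':img},'disc',(.600,.072,0),z=.016,noyaw=True);print(r)
E
```

```text
0.105 -0.03 [155.99535524 249.73478532]
0.105 0 [207.65159211 248.74808779]
0.105 0.03 [259.31059771 247.76133738]
0.124 -0.03 [149.80552973 226.01438131]
0.124 0 [201.97163493 225.01729951]
0.124 0.03 [254.1405638  224.02016375]
[232.75904024 326.01959186]
(np.float64(0.6010242636720131), np.float64(0.07177503737842801), np.float64(0.018181445155068636), np.float64(25.043796679792848))
```

```bash
python3 -m creep '[[0.001,-0.002,0.035,0,0,0],[0,0,0.038,0,0,0],[0,0,0,0,0,0],[0,0,0,0,0,0]]' 0.04; python3 plan.py .4765 -.3503 .05 -94.1
python3 - <<'E'
from h import *
s=telemetry.observe();p=s['tcp_pos']
im=snap('scene','s14')
a=cv2.imread('pics/s14.png');b=cv2.resize(a[145:225,120:200],None,fx=7,fy=7,interpolation=cv2.INTER_CUBIC)
P=lambda v:tuple(int(t) for t in (proj('scene',v)-[120,145]+.5)*7)
for d in(-.02,0,.02): cv2.circle(b,P([p[0],p[1]+d,p[2]+.019]),3,(0,255,0),-1)
cv2.imwrite('pics/s14k.png',b)
E
```

```text
clock: 16.45
tcp_pos: [0.4762, -0.3507, 0.0327]
tcp_rot: [0.0, -0.682, 0.732, 0.0]
ft_force: [-0.2, -0.3, 0.9]
gripper_width: 0.0404
1 [[-0.0005,-0.0003,-0.0173,0,0.001,0]]
```

View pics/s14k.png

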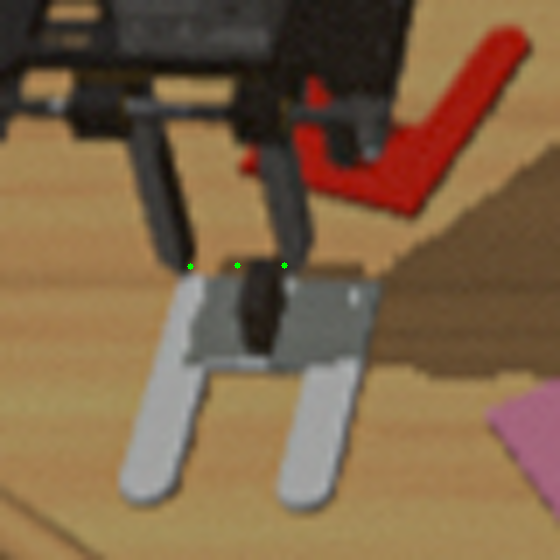

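```bash
python3 -m creep '[[-0.0025,0,0.02,0,0,0],[0,0,0.012,0,0,0],[0,0,0.006,0,0,0],[0,0,0.003,0,0,0],[0,0,0,0,0,0]]'; 
python3 - <<'E'
from h import *
s=telemetry.observe();p=s['tcp_pos'];print(p,s['ft_force'])
im=snap('scene','s15')
a=cv2.imread('pics/s15.png');b=cv2.resize(a[145:225,120:200],None,fx=7,fy=7,interpolation=cv2.INTER_CUBIC)
cv2.imwrite('pics/s15k.png',b)
E
```

```text
clock: 17.0
tcp_pos: [0.4761, -0.3489, -0.0087]
tcp_rot: [-0.0, -0.681, 0.732, -0.0]
ft_force: [0.1, 0.8, -0.4]
gripper_width: 0.0396
[ 0.47614389 -0.3489468  -0.00870762] [ 0.14416422  0.81406077 -0.4198882 ]
```

View pics/s15k.png

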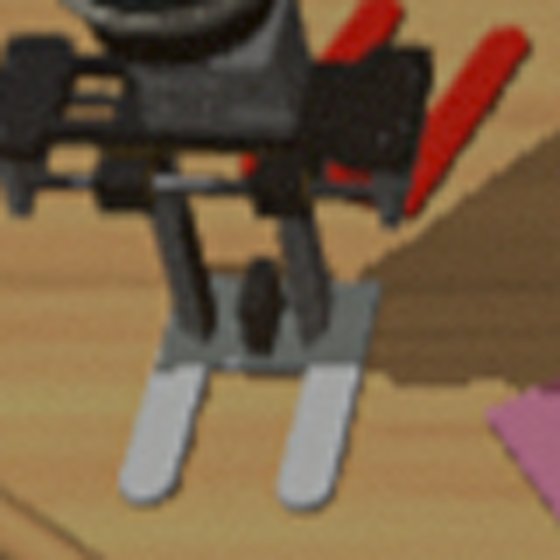

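```bash
python3 -m creep '[[0,0,0,0,0,0],[0,0,0,0,0,0],[0,0,0,0,0,0],[0,0,0,0,0,0],[0,0,0,0,0,0]]' 0.004 40; 
python3 - <<'E'
from fit import *
s=telemetry.observe();p=s['tcp_pos'];print(p,s['ft_force'])
im=snap('scene','s16')
a=cv2.imread('pics/s16.png');b=cv2.resize(a[145:225,120:200],None,fx=7,fy=7,interpolation=cv2.INTER_CUBIC)
cv2.imwrite('pics/s16k.png',b)
E
```

```text
clock: 17.55
tcp_pos: [0.4761, -0.3488, -0.0088]
tcp_rot: [0.0, -0.681, 0.732, -0.0]
ft_force: [-0.0, 0.5, 1.8]
gripper_width: 0.0118
[ 0.47610575 -0.34884297 -0.00882481] [-0.04033198  0.5452149   1.7815092 ]
```

View pics/s16k.png

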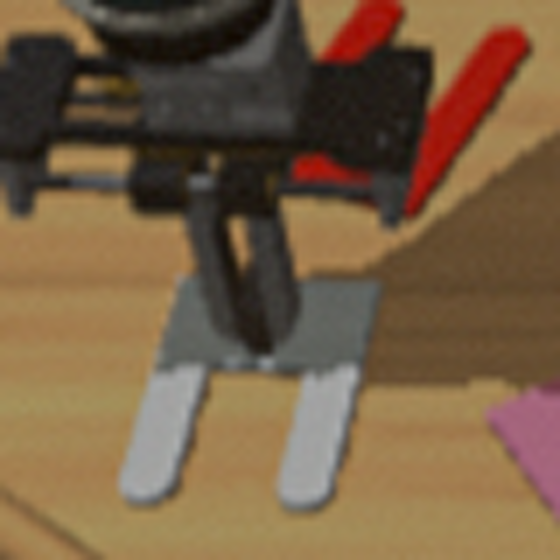

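```bash
python3 -m creep '[[0,0,-0.01,0,0,0],[0,0,-0.02,0,0,0],[0,0,-0.03,0,0,0],[0,0,-0.01,0,0,0],[0,0,0,0,0,0],[0,0,0,0,0,0]]'; python3 plan.py .470 .041 .055 -76.8 11
```

```text
clock: 18.2
tcp_pos: [0.4756, -0.3486, 0.0603]
tcp_rot: [-0.0, -0.681, 0.732, 0.0]
ft_force: [0.7, -0.2, -2.6]
gripper_width: 0.0115
11 [[-0.0353,0.0031,0.0005,0,0,-0.028],[-0.0353,0.002,0.0005,0,0,-0.028],[-0.0354,0.0011,0.0005,0,0,-0.028],[-0.0355,0.0001,0.0005,0,0,-0.028],[-0.0354,-0.0009,0.0005,0,0,-0.028],[-0.0353,-0.0019,0.0005,0,0,-0.028],[-0.0353,-0.0028,0.0005,0,0,-0.028],[-0.0353,-0.0039,0.0005,0,0,-0.028],[-0.035,-0.0048,0.0005,0,0,-0.028],[-0.035,-0.0059,0.0005,0,0,-0.028],[-0.0347,-0.0068,0.0005,0.001,0.001,-0.023]]
```

```bash
python3 -m creep '[[-0.02,0.002,0,0,0,-0.02],[-0.035,0.003,0,0,0,-0.028],[-0.0355,0.002,0,0,0,-0.028],[-0.0355,0.001,0,0,0,-0.028],[-0.0355,0,0,0,0,-0.028],[-0.0355,-0.001,0,0,0,-0.028],[-0.0355,-0.002,0,0,0,-0.028],[-0.0355,-0.003,0,0,0,-0.028],[-0.035,-0.004,0,0,0,-0.028],[-0.035,-0.005,0,0,0,-0.028],[-0.035,-0.006,0,0,0,-0.02],[-0.016,-0.003,0,0,0,-0.012],[0,0,0,0,0,0],[0,0,0,0,0,0],[0,0,0,0,0,0]]'; python3 plan.py .4765 .0425 .025 -76.8 2
python3 - <<'E'
from h import *
s=telemetry.observe();p=s['tcp_pos'];print(p,s['ft_force'])
im=snap('scene','s17');snap('top','t17')
a=cv2.imread('pics/s17.png');b=cv2.resize(a[155:255,245:345],None,fx=6,fy=6,interpolation=cv2.INTER_CUBIC)
cv2.imwrite('pics/s17k.png',b)
E
```

```text
clock: 19.7
tcp_pos: [0.4637, 0.0406, 0.0606]
tcp_rot: [0.0, 0.784, -0.621, -0.0]
ft_force: [-0.3, -0.7, -2.7]
gripper_width: 0.0117
2 [[0.0005,-0.0065,0.0178,0,0,0],[0.0006,-0.0065,0.0178,0.001,0,-0.001]]
[0.46365507 0.04059137 0.06063751] [-0.27327398 -0.65423368 -2.68338244]
```

View pics/s17k.png

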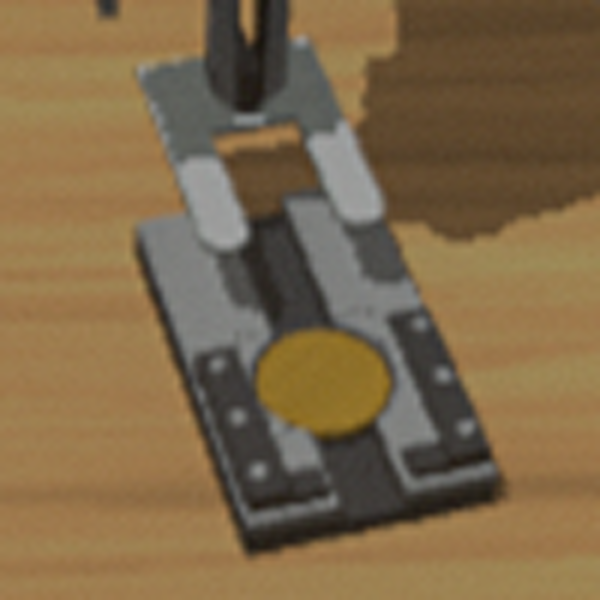

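View pics/t17.png

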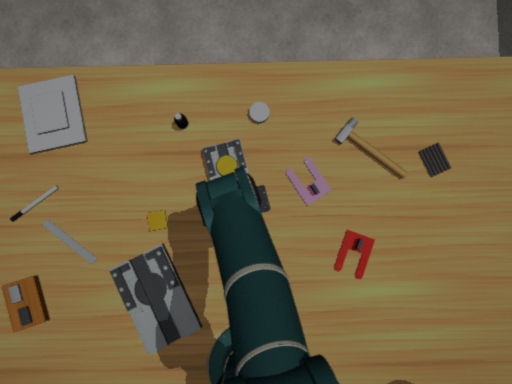

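```bash
python3 -m creep '[[0.0005,-0.009,0.015,0,0,0],[0.0006,-0.009,0.016,0,0,0],[0,0,0.008,0,0,0],[0,0,0.002,0,0,0],[0,0,0,0,0,0],[0,0,0,0,0,0],[0,0,0,0,0,0]]'
python3 - <<'E'
from h import *
s=telemetry.observe();p=s['tcp_pos'];print(p,s['ft_force'])
im=snap('scene','s18')
x,y,sc=255,165,8
a=cv2.imread('pics/s18.png');b=cv2.resize(a[y:y+75,x:x+80],None,fx=sc,fy=sc,interpolation=cv2.INTER_CUBIC)
cv2.imwrite('pics/s18k.png',b)
E
```

```text
clock: 20.5
tcp_pos: [0.4818, 0.0448, 0.0206]
tcp_rot: [-0.0, 0.784, -0.621, 0.0]
ft_force: [-0.4, -0.3, -2.2]
gripper_width: 0.0115
[0.48177391 0.04483889 0.02063783] [-0.38720984 -0.33034142 -2.22607417]
```

View pics/s18k.png

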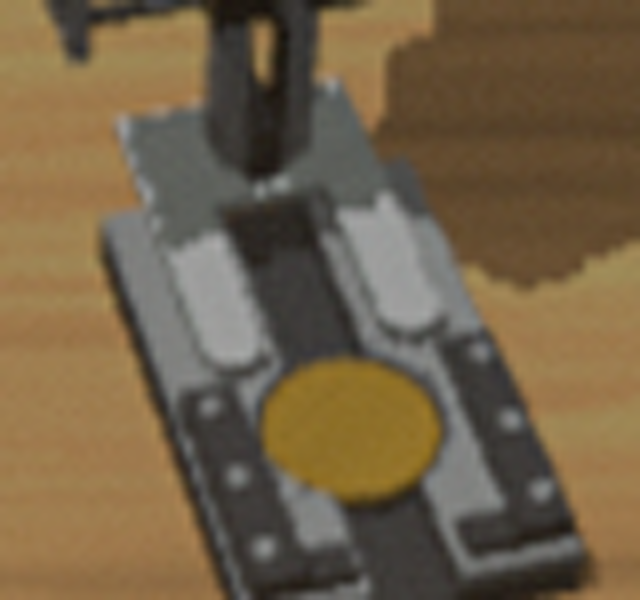

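```bash
cat > kw.py <<'E'
from h import *
def kw(pic,out,die,kp,kz,x=255,y=165,w=80,h=75,sc=10):
    b=cv2.resize(cv2.imread(pic)[y:y+h,x:x+w],None,fx=sc,fy=sc,interpolation=cv2.INTER_CUBIC)
    def tr(p,P): 
        c,s=np.cos(p[2]),np.sin(p[2])
        return np.array([np.round((proj('scene',[c*a/1e3-s*d/1e3+p[0],s*a/1e3+c*d/1e3+p[1],z/1e3])-[x,y]+.5)*sc) for a,d,z in P]).astype(int)
    def pl(p,P,col): cv2.polylines(b,[tr(p,P)],False,col,1,cv2.LINE_AA)
    for s in(-1,1):
        pl(die,[(-120,s*60,25),(75,s*60,25)],(0,255,0));pl(die,[(-20,s*38,37),(70,s*38,37)],(0,255,0));pl(die,[(-20,s*46.3,37),(70,s*46.3,37)],(0,255,255));pl(die,[(-120,s*16,25),(-30,s*16,25)],(0,255,0))
    pl(die,[(-20,-60,37),(-20,-38,37)],(0,255,0));pl(die,[(-20,60,37),(-20,38,37)],(0,255,0))
    t=np.linspace(-np.pi/2,np.pi/2,20)
    for s in(-1,1):
        pl(kp,[(22,s*33.5-11.5,kz+5)]+[(87.5+11.5*np.cos(k),s*33.5+11.5*np.sin(k),kz+5) for k in t]+[(22,s*33.5+11.5,kz+5)],(255,0,255))
    cv2.imwrite(out,b)
E
python3 - <<'E'
from kw import *
a=np.radians(13.2);u=np.array([np.cos(a),np.sin(a)])
D=np.array([.5988,.0735]); k=np.array([.4818,.0448])-.006*u+[-.001,.002]
kw('pics/s18.png','pics/k18.png',(*D,a),(*k,a),29.4)
v=[-u[1],u[0]];print((k-D)@u,(k-D)@v)
E
```

```text
-0.1269792787709874 0.0009508459663439948
```

View pics/k18.png

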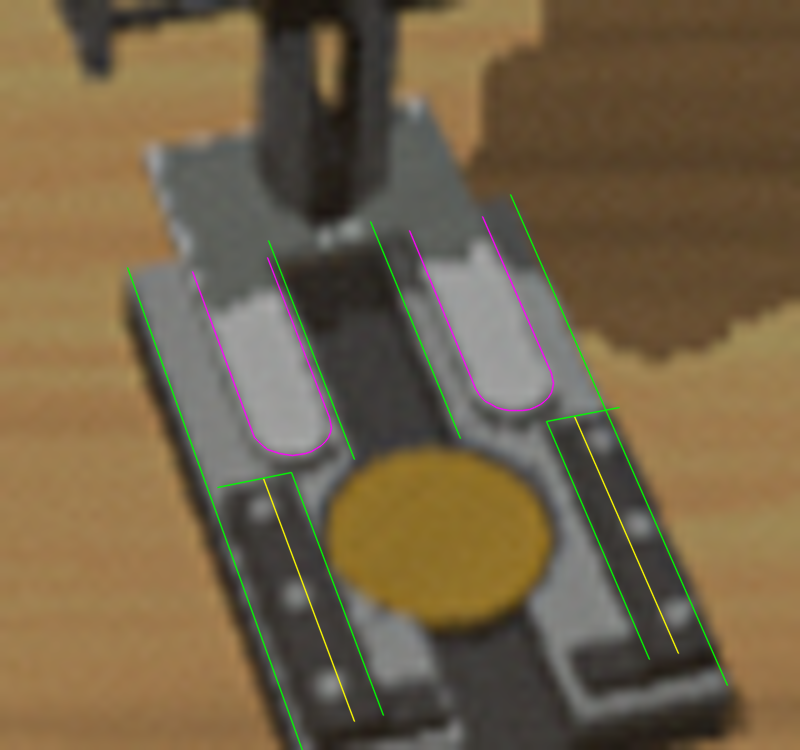

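```bash
python3 -m creep '[[0.0008,0,0.002,0,0,0],[0,0,0.0014,0,0,0],[0,0,0,0,0,0],[0,0,0,0,0,0]]';python3 -m creep '[[0,-0.004,0,0,0,0],[0,-0.005,0,0,0,0],[0,-0.004,0,0,0,0],[0,-0.004,0,0,0,0],[0,0,0,0,0,0],[0,0,0,0,0,0]]'
python3 - <<'E'
from kw import *
s=telemetry.observe();p=np.array(s['tcp_pos']);print(p,s['ft_force'])
snap('scene','s19')
a=np.radians(13.2);u=np.array([np.cos(a),np.sin(a)]);v=[-u[1],u[0]]
D=np.array([.5988,.0735]); k=p[:2]-.006*u+[-.001,.002]
kw('pics/s19.png','pics/k19.png',(*D,a),(*k,a),p[2]*1e3+8.8)
print((k-D)@u,(k-D)@v)
E
```

```text
clock: 20.95
tcp_pos: [0.4817, 0.0442, 0.0166]
tcp_rot: [0.0, 0.784, -0.621, -0.0]
ft_force: [1.0, -0.5, -2.5]
gripper_width: 0.0117
clock: 21.55
tcp_pos: [0.4982, 0.0481, 0.0165]
tcp_rot: [0.0, 0.784, -0.621, -0.0]
ft_force: [0.3, -0.1, -2.6]
gripper_width: 0.0116
[0.49822001 0.04814075 0.01654409] [ 0.25279699 -0.11941928 -2.57888285]
-0.11023024067921844 0.00045380275511356635
```

View pics/k19.png

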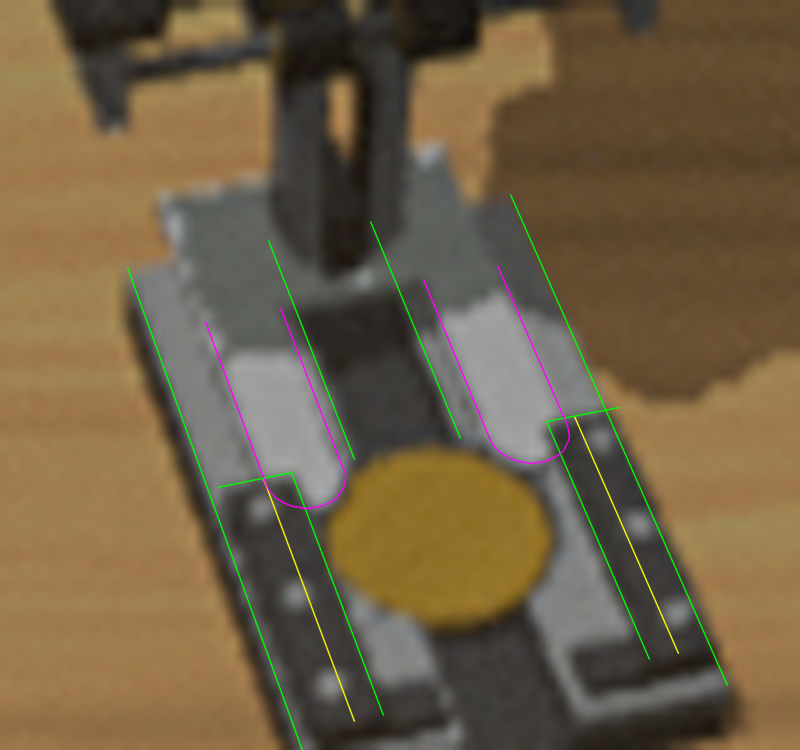

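```bash
python3 -m creep '[[0,-0.003,0,0,0,0],[0,-0.003,0,0,0,0],[0,-0.003,0,0,0,0],[0,0,0,0,0,0]]';python3 -m creep '[[0,-0.003,0,0,0,0],[0,-0.003,0,0,0,0],[0,-0.003,0,0,0,0],[0,-0.003,0,0,0,0],[0,0,0,0,0,0]]'
```

```text
clock: 22.0
tcp_pos: [0.5075, 0.0503, 0.0167]
tcp_rot: [-0.0, 0.784, -0.621, 0.0]
ft_force: [-0.5, 0.4, -2.6]
gripper_width: 0.0116
clock: 22.5
tcp_pos: [0.5191, 0.053, 0.0166]
tcp_rot: [-0.0, 0.784, -0.621, 0.0]
ft_force: [0.8, -0.7, -2.5]
gripper_width: 0.0113
```

```bash
python3 -m creep '[[0,-0.004,0,0,0,0],[0,-0.004,0,0,0,0],[0,-0.004,0,0,0,0],[0,0,0,0,0,0]]';python3 -m creep '[[0,-0.004,0,0,0,0],[0,-0.004,0,0,0,0],[0,-0.004,0,0,0,0],[0,0,0,0,0,0]]'
python3 -m creep '[[0,-0.004,0,0,0,0],[0,-0.004,0,0,0,0],[0,-0.002,0,0,0,0],[0,0,0,0,0,0]]'
python3 - <<'E'
from kw import *
s=telemetry.observe();p=np.array(s['tcp_pos']);print(p,s['ft_force'])
snap('scene','s20')
a=np.radians(13.2);u=np.array([np.cos(a),np.sin(a)]);v=[-u[1],u[0]]
D=np.array([.5988,.0735]); k=p[:2]-.006*u+[-.001,.002]
kw('pics/s20.png','pics/k20.png',(*D,a),(*k,a),p[2]*1e3+8.8)
print((k-D)@u,(k-D)@v)
E
```

```text
clock: 22.9
tcp_pos: [0.531, 0.0559, 0.0166]
tcp_rot: [-0.0, 0.784, -0.621, 0.0]
ft_force: [-0.0, 0.1, -1.2]
gripper_width: 0.0116
clock: 23.3
tcp_pos: [0.5426, 0.0586, 0.0166]
tcp_rot: [-0.0, 0.784, -0.621, 0.0]
ft_force: [-0.0, -0.9, -2.3]
gripper_width: 0.0116
clock: 23.7
tcp_pos: [0.5521, 0.0608, 0.0166]
tcp_rot: [-0.0, 0.784, -0.621, -0.0]
ft_force: [-0.6, -0.7, -1.7]
gripper_width: 0.012
[0.55207167 0.06081272 0.01660989] [-0.6178047  -0.69497376 -1.68483872]
-0.054907744695610126 0.0004938904128297322
```

View pics/k20.png

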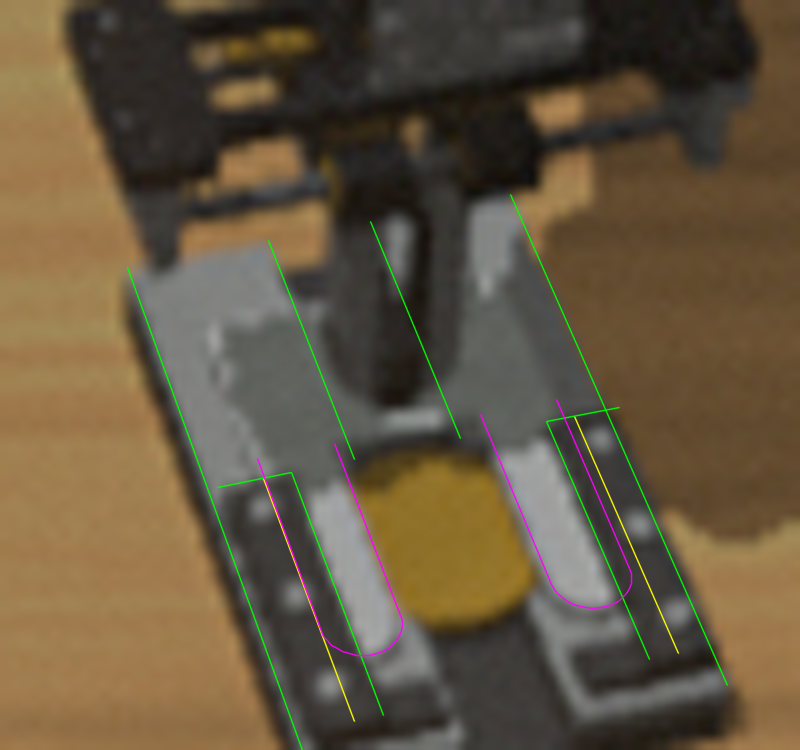

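```bash
python3 -m creep '[[0,-0.003,0,0,0,0],[0,-0.003,0,0,0,0],[0,-0.002,0,0,0,0],[0,0,0,0,0,0]]';python3 -m creep '[[0,-0.001,0,0,0,0],[0,0,0,0,0,0]]'
python3 -m creep '[[0,-0.001,0,0,0,0],[0,0,0,0,0,0]]'
python3 -m creep '[[0,-0.001,0,0,0,0],[0,0,0,0,0,0]]'
```

```text
clock: 24.15
tcp_pos: [0.5599, 0.0627, 0.0166]
tcp_rot: [-0.0, 0.784, -0.621, -0.0]
ft_force: [-0.3, -0.1, -2.3]
gripper_width: 0.0116
clock: 24.35
tcp_pos: [0.5606, 0.0628, 0.0166]
tcp_rot: [-0.0, 0.784, -0.621, -0.0]
ft_force: [-0.3, 1.0, -2.9]
gripper_width: 0.0116
clock: 24.55
tcp_pos: [0.5617, 0.063, 0.0167]
tcp_rot: [-0.0, 0.784, -0.621, -0.0]
ft_force: [-0.1, -0.6, -1.3]
gripper_width: 0.0114
clock: 24.75
tcp_pos: [0.5627, 0.0633, 0.0167]
tcp_rot: [-0.0, 0.784, -0.621, 0.0]
ft_force: [-0.2, -0.6, -1.9]
gripper_width: 0.0114
```

```bash
for i in 1; do python3 -m creep '[[0,-0.001,0,0,0,0],[0,0,0,0,0,0]]'; done
python3 -m creep '[[0,-0.001,0,0,0,0],[0,0,0,0,0,0]]'
python3 -m creep '[[0,-0.001,0,0,0,0],[0,0,0,0,0,0]]'
python3 -m creep '[[0,-0.0005,0,0,0,0],[0,0,0,0,0,0]]'
```

```text
clock: 24.95
tcp_pos: [0.5636, 0.0635, 0.0166]
tcp_rot: [-0.0, 0.784, -0.621, -0.0]
ft_force: [-0.0, 1.0, -3.1]
gripper_width: 0.0114
clock: 25.15
tcp_pos: [0.5638, 0.0635, 0.0164]
tcp_rot: [0.001, 0.784, -0.621, -0.0]
ft_force: [-5.0, -1.4, 1.2]
gripper_width: 0.0114
clock: 25.35
tcp_pos: [0.5638, 0.0634, 0.0162]
tcp_rot: [0.001, 0.784, -0.621, -0.001]
ft_force: [-10.4, -3.2, 5.1]
gripper_width: 0.0114
clock: 25.55
tcp_pos: [0.5639, 0.0634, 0.0162]
tcp_rot: [0.002, 0.784, -0.621, -0.001]
ft_force: [-13.5, -3.4, 6.7]
gripper_width: 0.0119
```

```bash
python3 -m creep '[[0,0.001,0,0,0,0],[0,0,0,0,0,0]]'; python3 -m creep '[[0,0,0,0,0,0],[0,0,0,0,0,0],[0,0,0,0,0,0]]' 0.03 20; python3 -m creep '[[0,0,-0.01,0,0,0],[0,0,-0.03,0,0,0],[0,0,-0.05,0,0,0],[0,0.02,-0.04,0,0,0],[0,0.04,-0.02,0,0,0],[0,0.04,0,0,0,0],[0,0.03,0,0,0,0],[0,0,0,0,0,0],[0,0,0,0,0,0]]'
python3 - <<'E'
from kw import *
s=telemetry.observe();p=np.array(s['tcp_pos']);print(p,s['ft_force'])
snap('scene','s21');snap('top','t21')
a=np.radians(13.2);u=np.array([np.cos(a),np.sin(a)])
D=np.array([.5988,.0735]); k=D-.0435*u
kw('pics/s21.png','pics/k21.png',(*D,a),(*k,a),25)
E
```

```text
clock: 25.75
tcp_pos: [0.5639, 0.0635, 0.0164]
tcp_rot: [0.001, 0.784, -0.621, -0.001]
ft_force: [-6.6, -1.8, 0.8]
gripper_width: 0.0115
clock: 26.05
tcp_pos: [0.5653, 0.064, 0.0168]
tcp_rot: [-0.0, 0.784, -0.621, 0.0]
ft_force: [1.1, -0.6, -0.3]
gripper_width: 0.0291
clock: 26.95
tcp_pos: [0.4387, 0.0338, 0.1677]
tcp_rot: [-0.0, 0.784, -0.621, 0.001]
ft_force: [0.0, 0.4, 0.5]
gripper_width: 0.03
[0.43873228 0.03384136 0.1676604 ] [0.01432238 0.35490613 0.50360842]
```

View pics/k21.png

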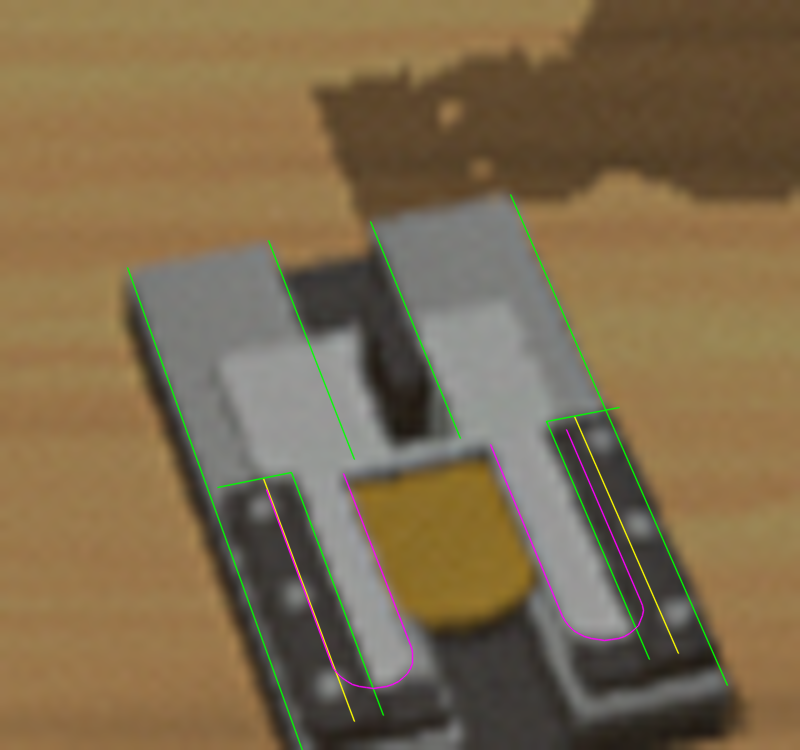

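View pics/t21.png

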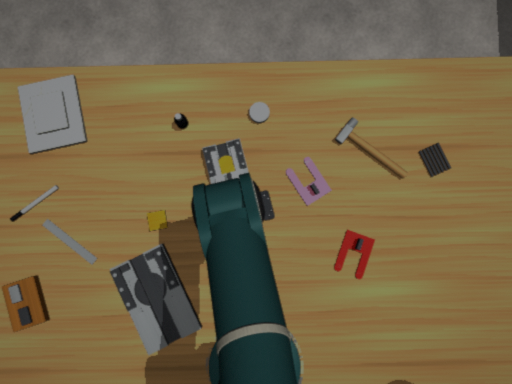

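```bash
python3 -c "
from h import *
print(manip.hand_in())"
```

```text
the job is handed in; nothing more can be done
None
```

I laid the round brass blank in the recess of the 195 × 120 mm die and let go of it. I then slid the aluminium keeper under both rails until it met the stops, and handed the job in at about 27 s of the 69 s allowed.

- **Blank:** The force rose to about 6 N at the expected floor depth, and the pictures show the blank lying flat in the recess.
- **Keeper:** There was no sideways force on the way in. At the stops the resistance climbed from nothing to about 14 N over the last 1.5 mm commanded, with the plate no longer moving. The last picture shows both prong tips at the stops, within about a pixel (roughly 3 mm) of the drawn home outline.
- **Other things:** The robot touched nothing at the end. The square blank, bottle, tin, hammer and the pink and red look-alikes look unmoved in the last top picture; I judged that by eye and did not measure it.

Some readings disagreed:
- The fingertips sit about 19 mm above the reported TCP. I found this from the pictures and by lowering gently, and corrected for it.
- The two cameras differ by about 2–3 mm sideways, so I aligned parts relative to each other in the scene picture.
- One edge fit of the die in the scene camera was about 5 mm out, and I discarded it.

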